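# Empty the parts tote into the feed hopper and stack it half-turned

## Robot

A 6-joint arm with a two-finger parallel gripper is mounted at the origin on a cart in front of the work surface, level with it; the furniture and walls round the work are solid. World frame = base frame: x ahead of the robot, y to its left, z up, the work surface at z = 0. Lengths are in m, angles in degrees, forces in N, time in s.
With the tool pointing down it reaches from about 0.4 to 0.825 m from the base axis. Payload 7 kg.
Tool frame: the origin (TCP) lies midway between the tips of the shut fingers; the grasp point (between the pads) lies pinch_z behind it (pinch_z is the distance from the TCP to the grasp point, in m); z points along the fingers, y is the line along which they close (so a half turn about z gives the same grasp; the last joint's range is limited). The gripper opens to 88 mm and grips with 3 to 60 N. Pads are 19 mm wide; open, the fingers measure 130 mm over their backs; the gripper's body (78 mm by 193 mm) begins 47 mm behind the grasp point.
Start: joints at [93.742, 20.546, 0.682, 0, -70.136, -16.507], TCP at [0.149, 0.658, 0.227] pointing down, gripper open.
Joint ranges: [-176.03, 176.03], [-82.01, 121.73], [-58.28, 71.71], [-173.87, 95.51], [-174.79, -0.11], [-173.66, 173.66]. Speed limits (degrees/s): [136.94, 136.94, 172.46, 180, 180, 180].

## Interface

Orientations are given as a 3x3 rotation matrix whose columns are the frame's x, y, z axes.
In Python, from workcell import * gives the robot as it stands. The module is installed in compiled form; this text tells all that it offers.
- The arm moves only by the tool carry_out, never from a script. Its argument "increments" is a list of rows, each a list of 7 numbers: the shift along the tool's x, y, z in mm, then the turn, a rotation vector about the tool's x, y, z in degrees, then the finger opening in mm, from 0 to 87.6. A call has 1 to 10 rows; each row shifts and turns the commanded pose from where the row before left it, along the tool's axes as they then stand; what a row does not reach is not made up. A row lasts 1/10 s, in which the tool goes at most 50 mm and 8.59 degrees, less where a joint would pass 70% of its speed; a pose out of reach is approached as far as the arm can. A call with a gripper value outside its range is refused whole. The fingers move at their own pace and stop on an object; "squeeze" is the grip in N (left out, the last holds). Time passes only in rows, so rows that do not move let the fingers close. It gives the time, the measured TCP pose, the force, the opening and the grip force at its end, in the units of the state.
- sense(): the state, without advancing time (a new reading comes with each control period).
- camera(name): name is "scene" or "side" or "wrist"; returns the picture (384x512x3 uint8, red, green, blue); there is no depth.
- camera_params(name): a dict with "fx", "fy", "cx", "cy" (pixels), "camera_from_world" (4x4, takes a point from world to camera coordinates). Camera axes: x right, y down, z forward; pixel columns grow to the right and rows downward; lengths in m; the calibration is good to about 2 mm. A picture is of the moment at which its call begins: read the wrist's pose just before it. camera_params takes no time and is no camera call; for the wrist camera it gives the pose at the moment of the call.
- job_done(): hands the job in; it is judged then, once.
The state is a dict: "t": time; "q": joint angles; "joint_vel": joint speeds; "tau": joint torques, N m; "ee_pos": TCP position; "orientation": TCP orientation; "ft_force": force on the tool from outside, world axes, zero at the start; "ft_torque": the same for the moment, N m; "opening": opening from 0.0 (shut) to 1.0 (fully open); "grip_force": force on a finger pad.
Only numpy, scipy, OpenCV 4.12 (cv2) and the standard library are available. Lean on these libraries where they do the work, as an engineer would, in place of code of your own. Each camera call takes 0.05 s, during which the arm holds its last target. There are 200 camera calls.

## Task

Pick up the scoop tote that holds the printed knobs (it has a slanted grip plate at its back), carry it level to the feed hopper and tip all four knobs into it over the open end. Then set the empty tote gently on the other, empty tote, turned half a turn to it (grip plates at opposite ends), so that it sits level on the ledges instead of nesting; leave the other tote and the things lying about where they are.

Things in the scene. Friction and masses are not known exactly. Their poses are not given: they have to be found in the camera images.
- tote_mid (a point): centre (25 mm above the underside) of the loaded grey plastic scoop tote, loose, about 0.16 kg without its knobs. x points out of its open end, y across, z up. Underside x -58 to +55 mm, y -52 to +52 mm from here, floor 3 mm; side and back walls lean out 12 degrees to a rim 125 mm wide, 50 mm above the underside; the open +x end has only a 7 mm ramp lip; grip plate at the -x end
- tote_grip (a point): grip point of the loaded tote: middle of its grip plate, 83 mm behind (-x) and 48 mm above tote_mid; axes as tote_mid. The plate is 9 mm thick, 56 mm wide (along y) and leans back (to -x) 25 degrees from vertical; it ends 24 mm above this point along its slope, the back wall's rim is 28 mm below. Pinch it across its thickness, the tool leaning back 25 degrees like the plate
- tote_mouth (a point): middle of the lip of the loaded tote's open end: 55 mm ahead (+x) and 19 mm below tote_mid; axes as tote_mid
- stacked_tote: the other tote, same shape, empty, loose on the bench; origin: middle of its underside; x out of its open end (roughly to the robot), grip plate at -x. Pillars on its side walls at x -18 and +43 mm have flat tops 38 mm above its underside: the ledges. A half-turned, centred tote sits on them (undersides 38 mm apart) with 5 mm play across and 8 mm to this one's back wall
- hopper: grey sheet-metal feed hopper, bolted down, 190 mm (its x) by 130 mm (its y) and 104 mm high over the rolled rim, open on top, inside walls sloping to a shut bottom; origin at the middle of its underside; about square to the bench. To the left of the totes
- knob_0_mid (a point): centre of a white printed two-lobed knob, 29 x 48 x 24 mm, 18 g, lying in the loaded tote (three side by side, one on top); slides off the tote's floor at 30 to 50 degrees
- knob_1_mid (a point): centre of a white printed two-lobed knob, 29 x 48 x 24 mm, 18 g, lying in the loaded tote (three side by side, one on top); slides off the tote's floor at 30 to 50 degrees
- knob_2_mid (a point): centre of a white printed two-lobed knob, 29 x 48 x 24 mm, 18 g, lying in the loaded tote (three side by side, one on top); slides off the tote's floor at 30 to 50 degrees
- knob_3_mid (a point): centre of a white printed two-lobed knob, 29 x 48 x 24 mm, 18 g, lying in the loaded tote (three side by side, one on top); slides off the tote's floor at 30 to 50 degrees
- cobot_arm: obstacle: a parked second arm bolted to the bench, never moves; from this origin its foot (300 mm high) covers x -220 to -40 mm, y -240 to -70 mm in the room's axes, the body behind it to x +210 mm up to 0.9 m high, and its raised forearm hangs over y 0 to +240 mm, x -100 to +150 mm, from 0.42 m up. Keep wrist and forearm clear of it
- tape: bystander: roll of black tape, 62 mm across, 19 mm high, lying on the bench; origin under its middle
- cup: bystander: small dark parts cup, 58 mm across, 30 mm high; origin under its middle
- thread_lock: bystander: small bottle, 27 mm across, 82 mm high, standing behind the hopper; origin under its middle
- hex_key: bystander: hex key, 33 x 88 mm, 5 mm high; origin under its middle
- notebook: bystander: notebook, 115 x 79 x 14 mm; origin under its middle

How it is judged (in metres and radians):
On the way, in this order (a step that is already met when the one before it is completed fails the run):
1. the tote is lifted with all four knobs in it (height (world z) of tote_mid above 0.1 m and angle between tote_mid's own z axis and vertical below 0.3 rad and distance between each of knob_0_mid, knob_1_mid, knob_2_mid, knob_3_mid and tote_mid below 0.08 m), for 0.2 s.
2. the tote is being tipped with its open end over the hopper (angle between tote_mid's own z axis and vertical above 0.35 rad and horizontal distance between tote_mouth and hopper below 0.11 m and height (world z) of tote_mouth above 0.095 m), for 0.05 s.
3. all four knobs are in the hopper (x of knob_0_mid in the frame of hopper between -0.095 and 0.095 m and y of knob_0_mid in the frame of hopper between -0.065 and 0.065 m and z of each of knob_0_mid, knob_1_mid, knob_2_mid, knob_3_mid in the frame of hopper below 0.095 m and x of knob_1_mid in the frame of hopper between -0.095 and 0.095 m and y of knob_1_mid in the frame of hopper between -0.065 and 0.065 m and x of knob_2_mid in the frame of hopper between -0.095 and 0.095 m and y of knob_2_mid in the frame of hopper between -0.065 and 0.065 m and x of knob_3_mid in the frame of hopper between -0.095 and 0.095 m and y of knob_3_mid in the frame of hopper between -0.065 and 0.065 m), for 0.2 s.
At the end, for the whole second after the job is handed in: all four knobs in the hopper; the emptied tote released, level (4 deg) on the ledges of the other tote (undersides 31 to 45 mm apart), half-turned to it (8 deg), centred within 15 mm lengthwise and 10 mm across; the other tote upright within 30 mm of its start (all of step 3 and x of tote_mid in the frame of stacked_tote between -0.015 and 0.015 m and y of tote_mid in the frame of stacked_tote between -0.01 and 0.01 m and z of tote_mid in the frame of stacked_tote between 0.056 and 0.07 m and x of tote_grip in the frame of stacked_tote above 0.05 m and angle between the x axis of tote_mid and the x axis of stacked_tote, either way round below 0.14 rad and angle between tote_mid's own z axis and vertical below 0.07 rad and angle between stacked_tote's own z axis and vertical below 0.05 rad and distance of stacked_tote from where it was at the start of the episode below 0.03 m); the robot touches nothing.
It fails at once if the other tote is struck or pressed hard (over 60 N) (contact force between stacked_tote and anything else above 60 N).
It fails at once if a thing lying about (tape, cup, bottle, hex key, notebook) is moved more than 30 mm (distance of any of tape, cup, thread_lock, hex_key, notebook from where it was at the start of the episode above 0.03 m).
It also fails if it takes over 58 s, if anything falls off the work surface, if the arm or the gripper's body presses on something with over 40 N, if the wrist force passes 120 N, or if a joint passes its speed limit or range.

## Working session

There is one attempt and no reset: what is moved stays moved. The work goes in short steps, Python scripts to look and compute and a tool call to move; the robot and the scene stay as the last step left them, time stands still between calls to the robot, and variables do not carry over. Pictures are saved under pics/ and viewed, at most 10 in all, crops included, and the job is handed in when it is done.

Besides the shell and the picture viewer there is one more tool, called after "Call:" as name([rows], argument=value, ...), one row to a line, values as JSON. carry_out: Moves the arm, as the interface text tells. Its arguments: {"type":"object","properties":{"increments":{"type":"array","items":{"type":"array","items":{"type":"number"}}},"squeeze":{"type":"number"}},"required":["increments"]}

```bash
mkdir -p pics; python3 - <<'E'
from workcell import *
import cv2,numpy as np
s=sense();print({k:np.round(v,3).tolist() for k,v in s.items()})
for n in("scene","side","wrist"):
    p=camera_params(n);print(n,p["fx"],p["fy"],p["cx"],p["cy"],np.round(p["camera_from_world"],4).tolist())
    im=camera(n);cv2.imwrite(f"pics/{n}0.png",im[...,::-1])
E
```

```text
{'t': 0.0, 'q': [93.743, 20.592, 0.635, -0.019, -70.135, -16.506], 'joint_vel': [-0.041, 0.07, 0.031, 0.123, -0.05, 0.06], 'tau': [-0.001, -58.272, 29.306, 6.997, 0.007, -0.0], 'ee_pos': [0.149, 0.658, 0.226], 'orientation': [[0.975, -0.221, -0.0], [-0.221, -0.975, -0.002], [0.0, 0.002, -1.0]], 'ft_force': [-0.254, -0.664, -0.418], 'ft_torque': [0.021, 0.013, -0.008], 'grip_force': 0.0, 'opening': 1.001}
scene 419.68132318514205 419.68132318514205 253.07869960085216 194.87336114117178 [[-0.942, -0.335, 0.0203, 0.498], [-0.2457, 0.6472, -0.7216, 0.1841], [0.2286, -0.6848, -0.692, 0.8601], [0.0, 0.0, 0.0, 1.0]]
side 399.7257528995629 399.7257528995629 255.31070725944508 195.20830724908626 [[0.9761, -0.2172, 0.0073, -0.5211], [-0.0716, -0.3531, -0.9328, 0.1027], [0.2052, 0.91, -0.3602, 1.0142], [0.0, 0.0, 0.0, 1.0]]
wrist 326.53504083212374 326.53504083212374 256.37206838080766 189.15651831831775 [[-0.2215, -0.9752, 0.0016, 0.6741], [-0.9456, 0.2152, 0.2439, -0.0309], [-0.2381, 0.0525, -0.9698, 0.3879], [0.0, 0.0, 0.0, 1.0]]
```

View pics/scene0.png

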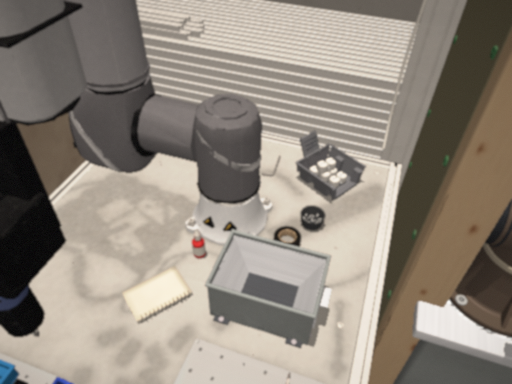

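View pics/side0.png

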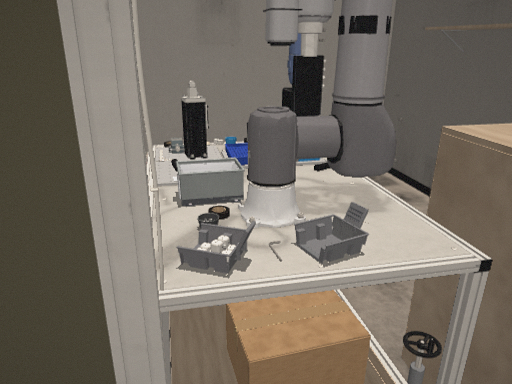

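View pics/wrist0.png

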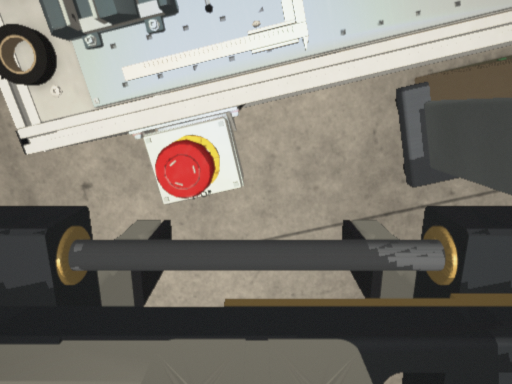

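The scene view shows the hopper (~270,285), the loaded tote (~330,170, plate at 310,143), tape and cup between them; the second tote is hidden by the cobot. The side view shows the loaded tote (~217,248) and the empty tote (~330,240), both with their plates to upper right. The wrist view has none of these things in it. I'll enlarge the totes.

```bash
cat > h.py <<'E'
from workcell import *
import cv2,numpy as np
def ray(n,u,v,P=None):
    p=P or camera_params(n);M=np.array(p["camera_from_world"]);R=M[:3,:3]
    o=-R.T@M[:3,3];d=R.T@np.array([(u-p["cx"])/p["fx"],(v-p["cy"])/p["fy"],1]);return o,d
def pl(n,u,v,z,P=None):
    o,d=ray(n,u,v,P);return o+d*(z-o[2])/d[2]
def proj(n,X,P=None):
    p=P or camera_params(n);M=np.array(p["camera_from_world"]);c=M[:3,:3]@X+M[:3,3]
    return p["cx"]+p["fx"]*c[0]/c[2],p["cy"]+p["fy"]*c[1]/c[2]
E
python3 - <<'E'
from h import *
a=cv2.imread("pics/side0.png");b=cv2.imread("pics/scene0.png")
cv2.imwrite("pics/c1.png",cv2.resize(a[195:280,175:375],None,fx=4,fy=4,interpolation=cv2.INTER_CUBIC))
cv2.imwrite("pics/c2.png",cv2.resize(b[120:350,185:385],None,fx=2.6,fy=2.6,interpolation=cv2.INTER_CUBIC))
for n,u,v,z in [("side",217,250,.03),("side",330,240,.03),("side",250,225,.09),("side",355,213,.09),("scene",310,142,.09),("scene",330,175,.03)]+[("scene",*c,.104) for c in((234,235),(329,256),(303,318),(209,284))]+[("scene",288,236,.019),("scene",313,217,.03),("scene",199,252,.02),("scene",156,295,.0),("side",275,250,0)]:
    print(n,u,v,z,pl(n,u,v,z).round(3))
E
```

```text
side 217 250 0.03 [ 0.399 -0.215  0.03 ]
side 330 240 0.03 [ 0.664 -0.221  0.03 ]
side 250 225 0.09 [ 0.471 -0.227  0.09 ]
side 355 213 0.09 [ 0.726 -0.212  0.09 ]
scene 310 142 0.09 [ 0.456 -0.215  0.09 ]
scene 330 175 0.03 [ 0.389 -0.18   0.03 ]
scene 234 235 0.104 [0.518 0.147 0.104]
scene 329 256 0.104 [0.335 0.133 0.104]
scene 303 318 0.104 [0.348 0.272 0.104]
scene 209 284 0.104 [0.517 0.266 0.104]
scene 288 236 0.019 [0.434 0.04  0.019]
scene 313 217 0.03 [ 0.395 -0.024  0.03 ]
scene 199 252 0.02 [0.596 0.149 0.02 ]
scene 156 295 0.0 [0.638 0.262 0.   ]
side 275 250 0 [ 0.54  -0.189  0.   ]
```

View pics/c1.png

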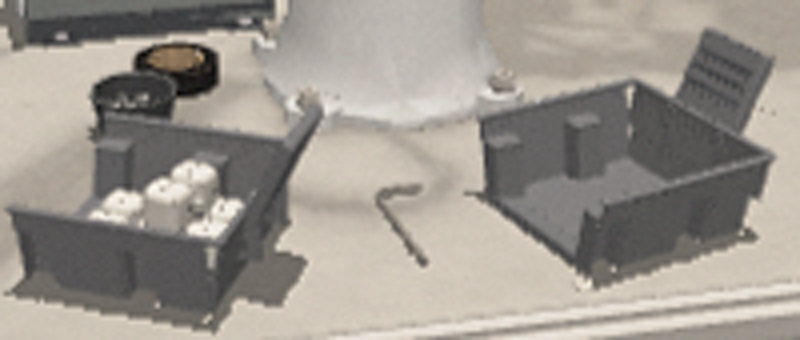

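View pics/c2.png

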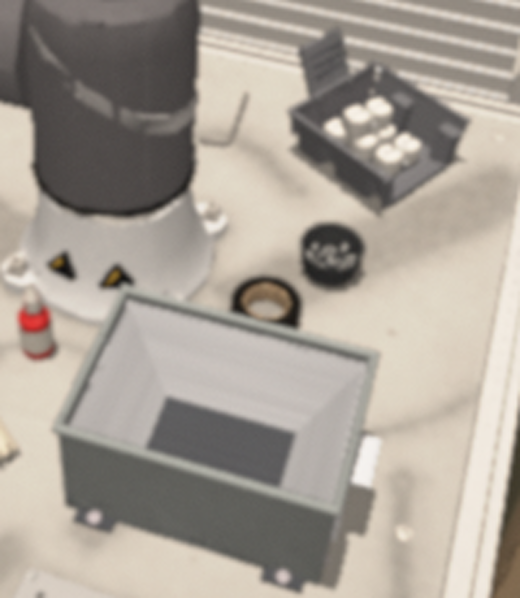

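c1 shows the loaded tote's rim corners near (12,208), (100,118), (290,140) and (215,240), and the empty tote's at (482,118), (632,82), (770,155) and (590,212). c2 shows the loaded tote's rim at (293,113), (378,68), (468,122) and (382,208), and the hopper rim at (125,295), (376,355), (333,512) and (60,430).

```bash
python3 - <<'E'
from h import *
S=lambda u,v,z:pl("side",175+u/4,195+v/4,z)
C=lambda u,v,z:pl("scene",185+u/2.6,120+v/2.6,z)
def pose(n,op1,op2,b1,b2):
    # rim corners: open +-, back
    m=(op1+op2)/2;b=(b1+b2)/2;d=m-b
    yaw=np.degrees(np.arctan2(d[1],d[0]));w=[np.linalg.norm(op1-op2),np.linalg.norm(b1-b2),np.linalg.norm(d)]
    print(n,"open",m.round(4),"back",b.round(4),"yaw %.1f"%yaw,np.round(w,4))
pose("load side",S(12,208,.05),S(100,118,.05),S(290,140,.05),S(215,240,.05))
pose("load scene",C(468,122,.05),C(382,208,.05),C(293,113,.05),C(378,68,.05))
pose("empty side",S(482,118,.05),S(590,212,.05),S(632,82,.05),S(770,155,.05))
pose("hop",C(125,295,.104),C(60,430,.104),C(376,355,.104),C(333,512,.104))
print("plate",C(325,65,.073),S(300,140,.073),"plateE",S(725,75,.073))
print("foot",pl("side",248,220,0),pl("side",303,215,0),pl("scene",200,225,0),pl("scene",268,225,0))
print("foot top",pl("side",273,107,.3),pl("scene",230,105,.3))
print(S(410,215,0),C(35,350,0),C(268,310,0),C(332,275,0))
E
```

```text
load side open [ 0.3423 -0.1687  0.05  ] back [ 0.4462 -0.2233  0.05  ] yaw 152.3 [0.1181 0.1237 0.1173]
load scene open [ 0.3378 -0.1452  0.05  ] back [ 0.4411 -0.221   0.05  ] yaw 143.7 [0.1553 0.1178 0.1281]
empty side open [ 0.6073 -0.226   0.05  ] back [ 0.7264 -0.1884  0.05  ] yaw -162.5 [0.1264 0.1196 0.1249]
hop open [0.5191 0.2064 0.104 ] back [0.3334 0.1993 0.104 ] yaw 2.2 [0.1247 0.1311 0.1858]
plate [ 0.45674634 -0.22582804  0.073     ] [ 0.47303684 -0.21677758  0.073     ] plateE [ 0.74543686 -0.18138111  0.073     ]
foot [ 0.51126465 -0.00812748  0.        ] [ 0.67261953 -0.00633214  0.        ] [0.6352852  0.06346456 0.        ] [0.48923542 0.00848298 0.        ]
foot top [0.59077822 0.04755122 0.3       ] [0.57617617 0.01210066 0.3       ]
[ 5.47497359e-01 -1.84020364e-01  5.55111512e-17] [0.60247377 0.14234885 0.        ] [0.43397419 0.03328123 0.        ] [ 0.39197032 -0.02558744  0.        ]
```

```bash
cat >> h.py <<'E'
from scipy.spatial.transform import Rotation as Ro, Slerp
import json,os
def vert(phi):  # tool down, tool y at angle phi (deg)
    a=np.radians(phi);y=np.array([np.cos(a),np.sin(a),0]);z=np.array([0,0,-1.]);return np.c_[np.cross(y,z),y,z]
def tote_tool(yaw,tip=0):
    """tool R holding a tote of heading yaw, nose tipped down by tip; tool y = plate normal (towards +x of tote)"""
    T=(Ro.from_euler('z',yaw,degrees=True)*Ro.from_euler('y',tip,degrees=True)).as_matrix()
    l=np.radians(25);z=np.array([np.sin(l),0,-np.cos(l)]);y=np.array([np.cos(l),0,np.sin(l)])
    return T@np.c_[np.cross(y,z),y,z],T
def plan(wps,step=40,ang=7,op=87.6,start=None):
    """wps: (pos,R[,step,ang]); prints rounded rows from the commanded pose; stores the end pose"""
    c=np.load("cmd.npy") if start is None else start
    p,R=c[:3,3].copy(),c[:3,:3].copy();rows=[]
    for w in wps:
        P,Q=np.array(w[0],float),w[1];st,an=(w[2:4] if len(w)>2 else (step,ang))
        rv=Ro.from_matrix(R.T@Q).as_rotvec(degrees=True)
        n=max(1,int(np.ceil(max(np.linalg.norm(P-p)*1e3/st,np.linalg.norm(rv)/an))))
        p0,R0=p.copy(),R.copy()
        for k in range(1,n+1):
            tp=p0+(P-p0)*k/n;tR=R0@Ro.from_rotvec(rv*k/n,degrees=True).as_matrix()
            d=np.round(R.T@(tp-p)*1e3).astype(int);r=np.round(Ro.from_matrix(R.T@tR).as_rotvec(degrees=True),1)
            p=p+R@d/1e3;R=R@Ro.from_rotvec(r,degrees=True).as_matrix();rows.append([*d.tolist(),*r.tolist(),op])
    for i in range(0,len(rows),10):print(json.dumps(rows[i:i+10]).replace(" ",""))
    E=np.eye(4);E[:3,:3]=R;E[:3,3]=p;np.save("cmd.npy",E);print("end",p.round(4),len(rows))
E
python3 - <<'E'
from h import *
s=sense();c=np.eye(4);c[:3,:3]=s["orientation"];c[:3,3]=[.149,.658,.227];np.save("cmd.npy",c)
plan([([.24,.53,.33],vert(-125)),([.37,.36,.38],vert(-150)),([.425,.1,.38],vert(-180)),([.42,-.135,.33],vert(-208))])
E
```

```text
[[23,21,-21,0.0,-0.0,4.4,87.6],[25,19,-20,0.0,-0.0,4.5,87.6],[27,17,-21,0.0,-0.0,4.4,87.6],[27,15,-20,0.1,-0.0,4.5,87.6],[29,13,-21,-0.0,-0.0,4.4,87.6],[34,11,-8,-0.0,-0.0,4.2,87.6],[35,8,-9,-0.0,-0.0,4.1,87.6],[35,6,-8,-0.0,-0.0,4.2,87.6],[35,3,-8,-0.0,-0.0,4.2,87.6],[36,1,-9,-0.0,-0.0,4.2,87.6]]
[[36,-3,-8,-0.0,-0.0,4.1,87.6],[36,12,0,-0.0,0.0,4.3,87.6],[37,9,0,-0.0,0.0,4.3,87.6],[37,6,0,-0.0,0.0,4.3,87.6],[38,4,0,-0.0,0.0,4.3,87.6],[38,0,0,-0.0,0.0,4.3,87.6],[38,-2,0,-0.0,0.0,4.2,87.6],[38,-5,0,-0.0,0.0,4.3,87.6],[39,1,8,-0.0,0.0,4.7,87.6],[39,-2,9,-0.0,0.0,4.6,87.6]]
[[39,-6,8,-0.0,0.0,4.7,87.6],[38,-8,8,-0.0,0.0,4.7,87.6],[37,-12,9,-0.0,0.0,4.7,87.6],[37,-15,8,-0.0,0.0,4.6,87.6]]
end [ 0.4201 -0.1355  0.3301] 24
```

Call:
carry_out([
  [23, 21, -21, 0, 0, 4.4, 87.6],
  [25, 19, -20, 0, 0, 4.5, 87.6],
  [27, 17, -21, 0, 0, 4.4, 87.6],
  [27, 15, -20, 0.1, 0, 4.5, 87.6],
  [29, 13, -21, 0, 0, 4.4, 87.6],
  [34, 11, -8, 0, 0, 4.2, 87.6],
  [35, 8, -9, 0, 0, 4.1, 87.6],
  [35, 6, -8, 0, 0, 4.2, 87.6],
  [35, 3, -8, 0, 0, 4.2, 87.6],
  [36, 1, -9, 0, 0, 4.2, 87.6],
])

```text
t: 1.15
ee_pos: [0.3485, 0.3868, 0.3715]
orientation: [[0.559, -0.829, 0.001], [-0.829, -0.559, 0.001], [-0.001, -0.001, -1.0]]
ft_force: [0.7, 0.5, -0.1]
opening: 1.003
grip_force: 0.0
```

Call:
carry_out([
  [36, -3, -8, 0, 0, 4.1, 87.6],
  [36, 12, 0, 0, 0, 4.3, 87.6],
  [37, 9, 0, 0, 0, 4.3, 87.6],
  [37, 6, 0, 0, 0, 4.3, 87.6],
  [38, 4, 0, 0, 0, 4.3, 87.6],
  [38, 0, 0, 0, 0, 4.3, 87.6],
  [38, -2, 0, 0, 0, 4.2, 87.6],
  [38, -5, 0, 0, 0, 4.3, 87.6],
  [39, 1, 8, 0, 0, 4.7, 87.6],
  [39, -2, 9, 0, 0, 4.6, 87.6],
])

```text
t: 2.15
ee_pos: [0.4232, 0.0202, 0.3618]
orientation: [[-0.164, -0.986, 0.001], [-0.986, 0.164, 0.002], [-0.002, -0.001, -1.0]]
ft_force: [1.0, -0.1, -0.2]
opening: 1.0
grip_force: 0.0
```

Call:
carry_out([
  [39, -6, 8, 0, 0, 4.7, 87.6],
  [38, -8, 8, 0, 0, 4.7, 87.6],
  [37, -12, 9, 0, 0, 4.7, 87.6],
  [37, -15, 8, 0, 0, 4.6, 87.6],
  [0, 0, 0, 0, 0, 0, 87.6],
  [0, 0, 0, 0, 0, 0, 87.6],
])

```text
t: 2.75
ee_pos: [0.4198, -0.1362, 0.3283]
orientation: [[-0.471, -0.882, -0.0], [-0.882, 0.471, 0.002], [-0.001, 0.001, -1.0]]
ft_force: [-0.2, -0.4, 0.6]
opening: 1.002
grip_force: 0.0
```

```bash
python3 - <<'E'
from h import *
s=sense();print(s["t"],s["q"],np.round(s["ee_pos"],4),np.round(s["orientation"],3).tolist(),s["ft_force"])
c=np.load("cmd.npy");print(c[:3].round(3).tolist())
p=camera_params("wrist");json.dump({k:np.array(v).tolist() for k,v in p.items()},open("w1.json","w"))
im=camera("wrist");cv2.imwrite("pics/w1.png",im[...,::-1])
E
```

```text
2.75 [  7.69546112  -5.41490428 -16.74574372  -0.09013136 -78.66339893
 -35.77949105] [ 0.4198 -0.1362  0.3283] [[-0.471, -0.882, -0.0], [-0.882, 0.471, 0.002], [-0.001, 0.001, -1.0]] [-0.23964836 -0.39879942  0.58112344]
[[-0.469, -0.883, 0.001, 0.42], [-0.883, 0.469, 0.0, -0.136], [-0.001, -0.0, -1.0, 0.33]]
```

View pics/w1.png

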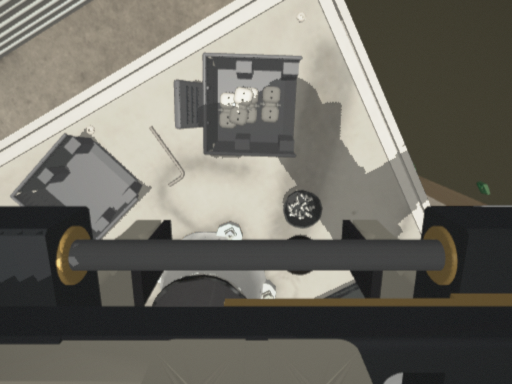

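The wrist view shows the loaded tote square to the tool, with rim corners (203,54), (300,56), (296,157) and (203,157), the plate at (187,103) and the mouth to the right. The empty tote is at lower left, with corners (75,132), (145,187) and (12,193), the fourth hidden.

```bash
python3 - <<'E'
from h import *
P=json.load(open("w1.json"));W=lambda u,v,z:pl("wrist",u,v,z,P)
c=[W(*x,.05) for x in((203,54),(203,157),(300,56),(296,157))]
b=(c[0]+c[1])/2;m=(c[2]+c[3])/2;d=m-b
print("load back",b.round(4),"open",m.round(4),"yaw",np.degrees(np.arctan2(d[1],d[0])),np.linalg.norm(c[0]-c[1]),np.linalg.norm(c[2]-c[3]),np.linalg.norm(d))
for i in((0,1),(2,3)):
    e=c[i[1]]-c[i[0]];print("edge dir+90",np.degrees(np.arctan2(e[1],e[0]))+90)
# plate top edge: z of plate top = .073+.024*cos25=.0948 ; bottom junction
print("plate top mid",W(175,104,.0948).round(4),"top edge ends",W(175,81,.0948).round(4),W(176,127,.0948).round(4))
e=[W(*x,.05) for x in((12,193),(75,132),(145,187))]
for x in e:print("E",x.round(4))
for i,j in((0,1),(1,2)):
    q=e[j]-e[i];print(np.linalg.norm(q),np.degrees(np.arctan2(q[1],q[0])))
print("diag centre",((e[0]+e[2])/2).round(4))
# hex, edges: mask refine
im=cv2.imread("pics/w1.png");g=cv2.cvtColor(im,cv2.COLOR_BGR2GRAY)
for r in(70,90,120,140):print("row",r,g[r,195:212].tolist(),g[r,286:306].tolist())
for x in(230,250,280):print("col",x,g[46:66,x].tolist(),g[148:166,x].tolist())
E
```

```text
load back [ 0.45   -0.2254  0.05  ] open [ 0.3423 -0.1665  0.05  ] yaw 151.32923646930877 0.12907747202315872 0.12666353212847162 0.12274872618759176
edge dir+90 149.57184893555743
edge dir+90 151.32692242709197
plate top mid [ 0.4703 -0.2408  0.0948] top edge ends [ 0.457  -0.2624  0.0948] [ 0.483  -0.2179  0.0948]
E [ 0.7402 -0.2508  0.05  ]
E [ 0.6144 -0.2777  0.05  ]
E [ 0.5738 -0.1715  0.05  ]
0.12859339559230767 -167.8932297140026
0.11371669919178819 110.90512068398189
diag centre [ 0.657  -0.2111  0.05  ]
row 70 [211, 210, 211, 211, 211, 210, 204, 171, 140, 153, 119, 81, 66, 69, 71, 71, 69] [160, 161, 160, 161, 160, 160, 159, 161, 159, 160, 160, 162, 177, 204, 205, 204, 202, 199, 199, 196]
row 90 [86, 73, 71, 81, 87, 88, 88, 91, 115, 149, 122, 87, 73, 70, 69, 70, 71] [84, 83, 83, 84, 86, 83, 84, 83, 86, 90, 109, 122, 123, 121, 119, 119, 118, 117, 115, 111]
row 120 [86, 76, 68, 68, 69, 68, 68, 71, 76, 85, 80, 73, 66, 64, 64, 64, 63] [85, 84, 84, 84, 85, 83, 85, 87, 100, 115, 115, 112, 111, 110, 107, 106, 105, 104, 103, 103]
row 140 [210, 210, 209, 210, 209, 210, 210, 194, 118, 87, 81, 74, 64, 63, 63, 63, 64] [78, 75, 73, 75, 74, 74, 77, 84, 102, 111, 111, 109, 109, 108, 107, 107, 107, 106, 106, 106]
col 230 [208, 208, 208, 209, 209, 208, 197, 164, 141, 144, 120, 93, 69, 71, 72, 73, 73, 71, 73, 72] [69, 70, 72, 72, 79, 83, 83, 96, 123, 154, 193, 194, 192, 190, 187, 185, 180, 177]
col 250 [209, 210, 210, 209, 211, 211, 210, 193, 152, 144, 148, 111, 82, 74, 86, 126, 156, 160, 158, 157] [70, 72, 69, 68, 71, 83, 89, 110, 164, 203, 207, 207, 204, 203, 201, 201, 200, 199]
col 280 [209, 211, 210, 211, 212, 212, 211, 210, 193, 152, 145, 144, 109, 80, 73, 72, 73, 72, 73, 73] [86, 86, 82, 74, 70, 73, 85, 86, 87, 105, 120, 122, 127, 135, 160, 189, 196, 203]
```

```bash
python3 - <<'E'
from h import *
t=np.radians(15);z=np.array([np.sin(t),0,-np.cos(t)]);y=np.array([0,-1.,0]);L=np.c_[np.cross(y,z),y,z]
plan([([.47,-.215,.34],vert(-150)),([.545,-.235,.34],L)],40,8)
E
```

```text
[[6,-10,-1,-0.0,0.0,-7.2,87.6],[7,-10,-1,-0.0,0.0,-7.3,87.6],[8,-8,-2,-0.0,0.0,-7.2,87.6],[9,-7,-1,-0.0,0.0,-7.3,87.6],[10,-6,-1,-0.0,0.0,-7.2,87.6],[11,-5,-1,-0.0,0.0,-7.3,87.6],[11,-3,-2,-0.0,-0.0,-7.2,87.6],[12,-2,-1,-0.0,-0.0,-7.3,87.6],[7,-7,0,1.0,1.7,-7.5,87.6],[8,-6,0,1.0,1.7,-7.4,87.6]]
[[8,-5,1,0.9,1.7,-7.5,87.6],[9,-4,1,1.0,1.7,-7.4,87.6],[9,-2,1,1.0,1.7,-7.5,87.6],[9,-1,2,1.0,1.7,-7.4,87.6],[10,0,2,0.9,1.7,-7.5,87.6],[9,1,2,1.0,1.7,-7.4,87.6]]
end [ 0.5445 -0.235   0.34  ] 16
```

Call:
carry_out([
  [6, -10, -1, 0, 0, -7.2, 87.6],
  [7, -10, -1, 0, 0, -7.3, 87.6],
  [8, -8, -2, 0, 0, -7.2, 87.6],
  [9, -7, -1, 0, 0, -7.3, 87.6],
  [10, -6, -1, 0, 0, -7.2, 87.6],
  [11, -5, -1, 0, 0, -7.3, 87.6],
  [11, -3, -2, 0, 0, -7.2, 87.6],
  [12, -2, -1, 0, 0, -7.3, 87.6],
  [7, -7, 0, 1.0, 1.7, -7.5, 87.6],
  [8, -6, 0, 1.0, 1.7, -7.4, 87.6],
])

```text
t: 3.8
ee_pos: [0.4905, -0.2189, 0.339]
orientation: [[0.71, -0.701, 0.066], [-0.701, -0.712, -0.024], [0.064, -0.029, -0.998]]
ft_force: [0.2, 0.4, -0.3]
opening: 0.999
grip_force: 0.0
```

Call:
carry_out([
  [8, -5, 1, 0.9, 1.7, -7.5, 87.6],
  [9, -4, 1, 1.0, 1.7, -7.4, 87.6],
  [9, -2, 1, 1.0, 1.7, -7.5, 87.6],
  [9, -1, 2, 1.0, 1.7, -7.4, 87.6],
  [10, 0, 2, 0.9, 1.7, -7.5, 87.6],
  [9, 1, 2, 1.0, 1.7, -7.4, 87.6],
  [0, 0, 0, 0, 0, 0, 87.6],
  [0, 0, 0, 0, 0, 0, 87.6],
])

```text
t: 4.6
ee_pos: [0.5448, -0.2338, 0.3388]
orientation: [[0.966, -0.003, 0.259], [-0.003, -1.0, 0.001], [0.259, -0.002, -0.966]]
ft_force: [-0.3, -0.4, -0.2]
opening: 1.002
grip_force: 0.0
```

```bash
python3 - <<'E'
from h import *
s=sense();print(s["t"],np.round(s["q"],2),np.round(s["ee_pos"],4),s["ft_force"])
p=camera_params("wrist");json.dump({k:np.array(v).tolist() for k,v in p.items()},open("w2.json","w"))
im=camera("wrist");cv2.imwrite("pics/w2.png",im[...,::-1])
for z,c in ((.05,[(.607,-.226),(.726,-.188)]),):
    for q in c: print(np.round(proj("wrist",np.array([*q,z]),p)))
cv2.imwrite("pics/w2c.png",cv2.resize(im[:210,80:430,::-1],None,fx=2.28,fy=2.28,interpolation=cv2.INTER_CUBIC))
E
```

```text
4.6 [ -5.32   1.26 -10.08  -1.59 -63.73  95.67] [ 0.5448 -0.2338  0.3388] [-0.25824538 -0.41662272 -0.16758312]
[251. 165.]
[224.  81.]
```

View pics/w2c.png

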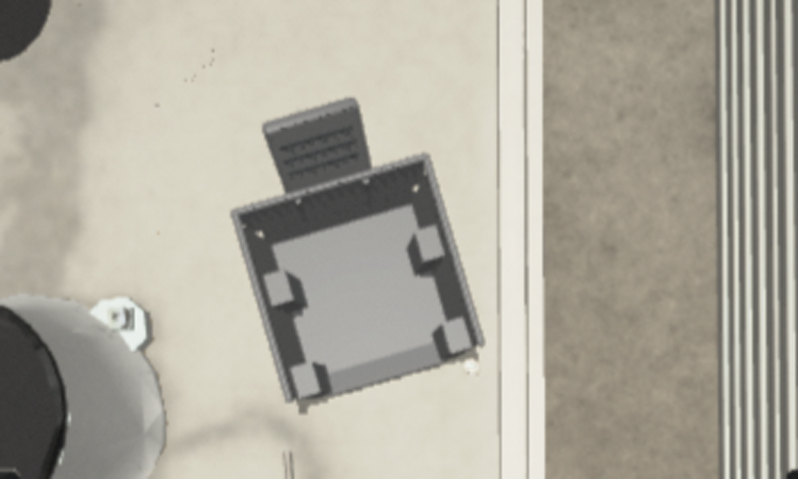

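The crop gives a clear empty tote, with rim corners (232,212) and (430,153) at the back and (484,343) and (290,402) at the open end; its plate is at the top.

```bash
python3 - <<'E'
from h import *
P=json.load(open("w2.json"));W=lambda u,v,z:pl("wrist",80+(u+.5)/2.28-.5,(v+.5)/2.28-.5,z,P)
bl,br,orr,ol=[W(*x,.05) for x in((232,212),(430,153),(484,343),(290,402))]
b=(bl+br)/2;m=(ol+orr)/2;d=m-b;d2=(bl-br)+(ol-orr)
n=np.linalg.norm
print("back",b.round(4),"open",m.round(4),n(bl-br),n(ol-orr),n(d),"yaw",np.degrees(np.arctan2(d[1],d[0])),"from width",np.degrees(np.arctan2(d2[1],d2[0]))+90)
u=d/n(d);print("origin from open",(m-.055*u).round(4),"from centre",((b+m)/2+.0068*u).round(4))
print("pillars",[W(*x,.038).round(4).tolist() for x in((285,287),(428,243),(311,379),(461,333))])
print("foot edge",W(162,410,.0).round(3),"bolt",W(120,315,.01).round(3))
import workcell;print([k for k in dir(workcell) if k[0]!='_']);print(globals().get("pinch_z"))
E
```

```text
back [ 0.7278 -0.1897  0.05  ] open [ 0.6102 -0.224   0.05  ] 0.12757020440766972 0.12469992035483268 0.1224728548229767 yaw -163.76572597051634 from width 196.60758190921462
origin from open [ 0.663  -0.2086  0.05  ] from centre [ 0.6625 -0.2088  0.05  ]
pillars [[0.6657, -0.1593, 0.038], [0.6933, -0.2499, 0.038], [0.6074, -0.1757, 0.038], [0.6362, -0.2705, 0.038]]
foot edge [ 0.59  -0.069  0.   ] bolt [ 0.653 -0.044  0.01 ]
['PlanningError', 'camera', 'camera_params', 'job_done', 'pinch_z', 'sense']
0.0188
```

```bash
cat > kin.py <<'E'
from h import *
from scipy.optimize import least_squares
A=lambda ax,d:Ro.from_euler(ax,d,degrees=True).as_matrix()
S=[([93.743,20.592,.635,-.019,-70.135,-16.506],[.149,.658,.2265],None),
([7.695,-5.415,-16.746,-.09,-78.663,-35.78],[.4198,-.1362,.3283],vert(-208.1)),
([-5.32,1.26,-10.08,-1.59,-63.73,95.67],[.5448,-.2338,.3388],np.array([[.966,-.003,.259],[-.003,-1,.001],[.259,-.002,-.966]]))]
def fk(q,k,s4=1):
    z0,L1,L3,a,off,Lt=k
    R=A('z',q[0])@A('y',q[1]);E=np.array([0,0,z0])+R@[0,0,L1]
    R=R@A('y',-q[2]);J=E+R@[L3,0,a];R=R@A('x',s4*q[3]);K=J+R@[0,-off,0]
    R=R@A('y',-q[4]);T=K+R@[Lt,0,0];return E,J,K,T,R@A('x',q[5])
k0=[.2,.603,.464,0,.19,.38]
kf=least_squares(lambda k:np.r_[np.ravel([fk(q,k)[3]-p for q,p,_ in S]),1e-3*(np.array(k)-k0)],k0).x
def toolR(R):return R@np.array([[0,0,1],[0,1,0],[-1,0,0]])@M6
Rs=fk(S[2][0],kf)[4]@np.array([[0,0,1],[0,1,0],[-1,0,0]])
best=min(((np.linalg.norm(fk(S[2][0],kf,s4)[4]@np.array([[0,0,1],[0,1,0],[-1,0,0]])@A('z',g)-S[2][2])+np.linalg.norm(fk(S[1][0],kf,s4)[4]@np.array([[0,0,1],[0,1,0],[-1,0,0]])@A('z',g)-S[1][2]),g,s4) for g in(0,90,180,270) for s4 in(1,-1)))
M6=A('z',best[1]);s4=best[2]
lo=np.array([-176,-82,-58.2,-173.8,-174.7,-173.6]);hi=np.array([176,121.7,71.7,95.5,-.2,173.6])
def ik(p,R,q0):
    def f(q):
        E,J,K,T,Q=fk(q,kf,s4);return np.r_[(T-p)*5,(Ro.from_matrix(R.T@toolR(Q))).as_rotvec()]
    r=least_squares(f,np.clip(q0,lo+.1,hi-.1),bounds=(lo,hi),x_scale=10.);return r.x,np.linalg.norm(r.fun)
def show(name,p,R,q0):
    q,e=ik(p,R,q0);E,J,K,T,_=fk(q,kf,s4);print(name,q.round(1).tolist(),"err %.4f"%e,"elb",E.round(2),"J",J.round(3),"K",K.round(3));return q
E
python3 - <<'E'
from kin import *
print(kf.round(4),best,[(fk(q,kf,s4)[3]-p).round(4).tolist() for q,p,_ in S])
q=S[2][0]
def hold(g,yaw,tip): 
    R,T=tote_tool(yaw,tip);return np.array(g)+.0188*R[:,2],R
q=show("hover",hold([.4625,-.2340,.073],150.4,0)[0]-.09*hold([0,0,0],150.4,0)[1][:,2],hold([0,0,0],150.4,0)[1],q)
q=show("grasp",*hold([.4625,-.2340,.073],150.4,0),q)
q=show("lift",*hold([.4625,-.2340,.30],150.4,0),q)
for i,(g,y) in enumerate([([.44,-.13,.38],175),([.43,0,.38],205),([.43,.2,.36],240),([.43,.35,.25],268)]):q=show("c%d"%i,*hold(g,y,0),q)
for tip in(0,20,40,60,75):
    T=tote_tool(270,tip)[1];g=np.array([.425,.215,.15])+T@[-.138,0,.067];q=show("tip%d"%tip,*hold(g,270,tip),q)
for i,(g,y) in enumerate([([.42,.2,.38],230),([.40,0.05,.38],170),([.40,-.12,.38],110),([.48,-.22,.3],60),([.58,-.235,.25],16.5),([.5832,-.2323,.111],16.5)]):q=show("p%d"%i,*hold(g,y,0),q)
E
```

```text
[ 0.2536  0.6453  0.4969 -0.1378  0.1853  0.3371] (np.float64(2.2461275288636995), 0, -1) [[-0.0064, -0.0008, -0.005], [0.0006, 0.0065, -0.0023], [-0.0034, 0.0057, -0.0034]]
hover [-12.1, 28.3, -0.2, -7.3, -85.5, -74.6] err 0.0000 elb [ 0.3  -0.06  0.82] J [ 0.662 -0.142  0.464] K [ 0.613 -0.319  0.443]
grasp [-11.1, 32.0, -6.9, -8.0, -75.1, -75.2] err 0.0000 elb [ 0.34 -0.07  0.8 ] J [ 0.631 -0.123  0.381] K [ 0.579 -0.3    0.361]
lift [-11.1, 16.8, 2.2, -7.8, -99.2, -71.8] err 0.0000 elb [ 0.18 -0.04  0.87] J [ 0.621 -0.121  0.613] K [ 0.579 -0.3    0.588]
c0 [4.4, 8.3, -0.3, -4.1, -106.1, -80.4] err 0.0000 elb [0.09 0.01 0.89] J [0.562 0.043 0.682] K [ 0.574 -0.142  0.668]
c1 [25.4, 5.3, -5.3, -0.2, -104.4, -89.6] err 0.0000 elb [0.05 0.03 0.9 ] J [0.473 0.224 0.669] K [0.552 0.057 0.668]
c2 [50.8, 9.6, -4.4, 4.0, -100.7, -99.1] err 0.0000 elb [0.07 0.08 0.89] J [0.352 0.431 0.636] K [0.497 0.316 0.648]
c3 [64.4, 20.8, -6.0, 9.8, -86.4, -111.0] err 0.0000 elb [0.1  0.21 0.86] J [0.264 0.551 0.51 ] K [0.435 0.484 0.538]
tip0 [65.3, 22.5, -8.3, 10.3, -82.3, -111.2] err 0.0000 elb [0
[... 607 characters left out ...]
.0000 elb [0.06 0.07 0.89] J [0.366 0.424 0.667] K [0.506 0.303 0.668]
p1 [22.6, 2.3, -3.4, -13.7, -105.3, -56.2] err 0.0000 elb [0.02 0.01 0.9 ] J [0.467 0.195 0.712] K [0.532 0.027 0.668]
p2 [-9.2, -0.6, -3.3, -22.0, -99.4, -27.9] err 0.0000 elb [-0.01  0.    0.9 ] J [ 0.477 -0.077  0.738] K [ 0.446 -0.246  0.668]
p3 [-20.9, 5.2, -5.7, -25.4, -76.2, 3.6] err 0.0000 elb [ 0.06 -0.02  0.9 ] J [ 0.486 -0.185  0.667] K [ 0.413 -0.336  0.588]
p4 [-11.4, 8.8, -12.1, -15.5, -47.7, 53.8] err 0.0000 elb [ 0.1  -0.02  0.89] J [ 0.504 -0.102  0.585] K [ 0.451 -0.273  0.538]
p5 [-11.7, 20.1, -16.3, -21.5, -33.1, 45.8] err 0.0000 elb [ 0.22 -0.05  0.86] J [ 0.529 -0.11   0.454] K [ 0.454 -0.271  0.399]
```

```bash
python3 - <<'E'
s=open('kin.py').read()
s=s.replace("A('x',q[5])","A('x',-q[5])").replace("z0,L1,L3,a,off,Lt=k","z0,L1,L3,a,off,Lt,r0=k").replace("@[0,0,L1]","@[0,0,L1]+A('z',q[0])@[r0,0,0]").replace("k0=[.2,.603,.464,0,.19,.38]","k0=[.2,.603,.464,0,.19,.38,0]")
i=s.index("kf=");j=s.index("def toolR");s=s[:i]+"""fits=[(least_squares(lambda k:np.r_[np.ravel([fk(q,k,s)[3]-p for q,p,_ in S]),1e-4*(np.array(k)-k0)],k0),s) for s in(1,-1)]
(fit,s4)=min(fits,key=lambda f:f[0].cost);kf=fit.x
"""+s[j:]
i=s.index("Rs=");j=s.index("lo=");s=s[:i]+"""B=np.array([[0,0,1],[0,1,0],[-1,0,0]])
best=min((sum(np.linalg.norm(fk(x[0],kf,s4)[4]@B@A('z',g)-x[2]) for x in S[1:]),g) for g in(0,90,180,270))
M6=A('z',best[1])
"""+s[j:]
open('kin.py','w').write(s)
E
cat > t.py <<'E'
from kin import *
print(kf.round(4),best,s4,[f[0].cost for f in fits],[(fk(q,kf,s4)[3]-p).round(4).tolist() for q,p,_ in S])
q=S[2][0]
def hold(g,yaw,tip): 
    R,T=tote_tool(yaw,tip);return np.array(g)+.0188*R[:,2],R
q=show("hover",hold([.4625,-.2340,.073],150.4,0)[0]-.09*hold([0,0,0],150.4,0)[1][:,2],hold([0,0,0],150.4,0)[1],q)
q=show("grasp",*hold([.4625,-.2340,.073],150.4,0),q)
q=show("lift",*hold([.4625,-.2340,.30],150.4,0),q)
for i,(g,y) in enumerate([([.44,-.13,.38],175),([.43,0,.38],205),([.43,.2,.36],240),([.43,.35,.25],268)]):q=show("c%d"%i,*hold(g,y,0),q)
for tip in(0,20,40,60,75):
    T=tote_tool(270,tip)[1];g=np.array([.425,.215,.15])+T@[-.138,0,.067];q=show("tip%d"%tip,*hold(g,270,tip),q)
for i,(g,y) in enumerate([([.42,.2,.38],230),([.40,0.05,.38],170),([.40,-.12,.38],110),([.48,-.22,.3],60),([.58,-.235,.25],16.5),([.5832,-.2323,.111],16.5)]):q=show("p%d"%i,*hold(g,y,0),q)
E
python3 t.py
```

```text
[0.1937 0.5987 0.4567 0.0079 0.1918 0.3792 0.0049] (np.float64(0.002712064666948132), 270) -1 [np.float64(1.1328052774813437e-05), np.float64(6.092620824853014e-10)] [[0.0, 0.0, 0.0], [-0.0, -0.0, 0.0], [0.0, 0.0, -0.0]]
hover [-12.0, 28.7, -0.6, -7.4, -84.7, -15.4] err 0.0000 elb [ 0.29 -0.06  0.72] J [ 0.679 -0.144  0.503] K [ 0.628 -0.328  0.481]
grasp [-11.0, 30.4, -10.0, -8.1, -73.6, -14.7] err 0.0000 elb [ 0.3  -0.06  0.71] J [ 0.648 -0.126  0.42 ] K [ 0.595 -0.309  0.4  ]
lift [-11.0, 19.5, 5.1, -7.8, -99.4, -18.2] err 0.0000 elb [ 0.2  -0.04  0.76] J [ 0.638 -0.124  0.652] K [ 0.595 -0.309  0.627]
c0 [4.7, 11.8, 3.3, -4.3, -106.2, -10.0] err 0.0000 elb [0.13 0.01 0.78] J [0.578 0.047 0.721] K [ 0.592 -0.143  0.707]
c1 [26.1, 8.1, -2.8, -0.5, -104.1, -1.1] err 0.0000 elb [0.08 0.04 0.79] J [0.484 0.237 0.708] K [0.568 0.064 0.707]
c2 [51.7, 11.7, -2.5, 3.6, -100.5, 8.2] err 0.0000 elb [0.08 0.1  0.78] J [0.354 0.448 0.675] K [0.506 0.332 0.687]
c3 [65.6, 20.5, -7.2, 9.3, -85.7, 19.8] err 0.0000 elb [0.09 0.2  0.75] J [0.257 0.567 0.549] K [0.435 0.502 0.577]
tip0 [66.6, 21.4, 
[... 641 characters left out ...]
0 elb [0.08 0.1  0.78] J [0.371 0.44  0.706] K [0.518 0.317 0.707]
p1 [22.2, 6.0, 0.2, -13.5, -105.3, -33.4] err 0.0000 elb [0.06 0.03 0.79] J [0.484 0.198 0.751] K [0.55  0.024 0.707]
p2 [-10.3, 3.2, 0.5, -21.7, -99.8, -61.1] err 0.0000 elb [ 0.04 -0.01  0.79] J [ 0.487 -0.088  0.778] K [ 0.452 -0.263  0.707]
p3 [-22.2, 6.6, -4.6, -25.5, -76.6, -92.3] err 0.0000 elb [ 0.07 -0.03  0.79] J [ 0.484 -0.198  0.708] K [ 0.404 -0.352  0.627]
p4 [-11.7, 6.7, -15.3, -15.9, -46.9, -143.1] err 0.0000 elb [ 0.07 -0.02  0.79] J [ 0.491 -0.102  0.625] K [ 0.434 -0.278  0.577]
p5 [-12.2, 15.6, -22.4, -22.6, -31.8, -134.1] err 0.0000 elb [ 0.16 -0.04  0.77] J [ 0.519 -0.112  0.496] K [ 0.437 -0.276  0.438]
```

```bash
cat >> kin.py <<'E'
def hold(g,yaw,tip=0):
    R,T=tote_tool(yaw,tip);return np.array(g)+.0188*R[:,2],R
def chk(wps,q):
    for i,w in enumerate(wps):q=show(i,w[0],w[1],q)
E
python3 - <<'E'
from kin import *
s=sense();g,R=hold([.4625,-.2340,.073],150.4)
h=g-.075*R[:,2]
w=[(h+[0,0,.09],R,40,8),(h,R,30,7),(g,R,15,5)]
chk(w,s["q"]);plan(w,op=60)
E
```

```text
0 [-11.8, 24.8, 3.7, -7.4, -92.9, -16.6] err 0.0000 elb [ 0.25 -0.05  0.74] J [ 0.67  -0.141  0.581] K [ 0.622 -0.325  0.558]
1 [-11.8, 28.8, -2.3, -7.5, -82.9, -15.2] err 0.0000 elb [ 0.29 -0.06  0.72] J [ 0.674 -0.141  0.489] K [ 0.622 -0.325  0.468]
2 [-11.0, 30.4, -10.0, -8.1, -73.6, -14.7] err 0.0000 elb [ 0.3  -0.06  0.71] J [ 0.648 -0.126  0.42 ] K [ 0.595 -0.309  0.4  ]
[[-6,1,7,-1.9,-2.2,7.2,60],[-5,1,6,-1.9,-2.2,7.3,60],[-5,1,8,-2.0,-2.2,7.2,60],[-5,2,7,-1.9,-2.2,7.3,60],[-3,2,7,-1.9,-2.2,7.2,60],[-4,3,8,-1.9,-2.2,7.2,60],[-2,2,8,-1.9,-2.2,7.3,60],[-2,3,8,-2.0,-2.2,7.2,60],[-2,2,9,-1.9,-2.2,7.3,60],[-1,3,8,-1.9,-2.2,7.2,60]]
[[0,2,9,-1.9,-2.2,7.2,60],[1,2,8,-1.9,-2.2,7.3,60],[0,1,9,-2.0,-2.2,7.2,60],[2,1,8,-1.9,-2.2,7.3,60],[2,0,9,-1.9,-2.2,7.2,60],[2,0,9,-1.9,-2.2,7.2,60],[0,-13,27,-0.0,0.0,0.0,60],[0,-12,27,-0.0,0.0,0.0,60],[0,-13,27,-0.0,0.0,0.0,60],[0,0,13,-0.0,0.0,0.0,60]]
[[0,0,12,-0.0,0.0,0.0,60],[0,0,13,-0.0,0.0,0.0,60],[0,0,12,-0.0,0.0,0.0,60],[0,0,13,-0.0,0.0,0.0,60],[0,0,12,-0.0,0.0,0.0,60]]
end [ 0.4561 -0.2303  0.0559] 25
```

Call:
carry_out([
  [-6, 1, 7, -1.9, -2.2, 7.2, 60],
  [-5, 1, 6, -1.9, -2.2, 7.3, 60],
  [-5, 1, 8, -2.0, -2.2, 7.2, 60],
  [-5, 2, 7, -1.9, -2.2, 7.3, 60],
  [-3, 2, 7, -1.9, -2.2, 7.2, 60],
  [-4, 3, 8, -1.9, -2.2, 7.2, 60],
  [-2, 2, 8, -1.9, -2.2, 7.3, 60],
  [-2, 3, 8, -2.0, -2.2, 7.2, 60],
  [-2, 2, 9, -1.9, -2.2, 7.3, 60],
  [-1, 3, 8, -1.9, -2.2, 7.2, 60],
])

```text
t: 5.65
ee_pos: [0.5059, -0.2404, 0.2597]
orientation: [[0.264, -0.941, -0.213], [-0.964, -0.263, -0.032], [-0.025, 0.214, -0.977]]
ft_force: [-0.1, 0.7, -0.6]
opening: 0.682
grip_force: 0.0
```

Call:
carry_out([
  [0, 2, 9, -1.9, -2.2, 7.2, 60],
  [1, 2, 8, -1.9, -2.2, 7.3, 60],
  [0, 1, 9, -2.0, -2.2, 7.2, 60],
  [2, 1, 8, -1.9, -2.2, 7.3, 60],
  [2, 0, 9, -1.9, -2.2, 7.2, 60],
  [2, 0, 9, -1.9, -2.2, 7.2, 60],
  [0, -13, 27, 0, 0, 0, 60],
  [0, -12, 27, 0, 0, 0, 60],
  [0, -13, 27, 0, 0, 0, 60],
  [0, 0, 13, 0, 0, 0, 60],
])

```text
t: 6.65
ee_pos: [0.4779, -0.2419, 0.1079]
orientation: [[-0.495, -0.786, -0.371], [-0.869, 0.448, 0.211], [0.001, 0.427, -0.904]]
ft_force: [0.5, -1.2, 0.6]
opening: 0.687
grip_force: 0.0
```

Call:
carry_out([
  [0, 0, 12, 0, 0, 0, 60],
  [0, 0, 13, 0, 0, 0, 60],
  [0, 0, 12, 0, 0, 0, 60],
  [0, 0, 13, 0, 0, 0, 60],
  [0, 0, 12, 0, 0, 0, 60],
  [0, 0, 0, 0, 0, 0, 60],
])

```text
t: 7.25
ee_pos: [0.4549, -0.2291, 0.0532]
orientation: [[-0.494, -0.787, -0.369], [-0.87, 0.447, 0.211], [-0.001, 0.425, -0.905]]
ft_force: [-0.1, 1.0, -0.2]
opening: 0.681
grip_force: 0.0
```

```bash
python3 - <<'E'
from h import *
s=sense();print(s["t"],np.round(s["q"],2),np.round(s["ee_pos"],4),s["ft_force"],s["opening"])
im=camera("side")
p=camera_params("wrist");w=camera("wrist")
a=cv2.resize(im[190:290,160:290,::-1],(520,400),interpolation=cv2.INTER_CUBIC)
b=cv2.resize(w[:,:,::-1],(280,210));c=np.zeros((400,800,3),np.uint8);c[:,:520]=a;c[:210,520:]=b;cv2.imwrite("pics/g1.png",c)
E
```

```text
7.25 [-10.98  30.65  -9.7   -8.18 -73.78 -14.62] [ 0.4549 -0.2291  0.0532] [-0.10078901  0.99371532 -0.2150552 ] 0.6812747729565704
```

View pics/g1.png

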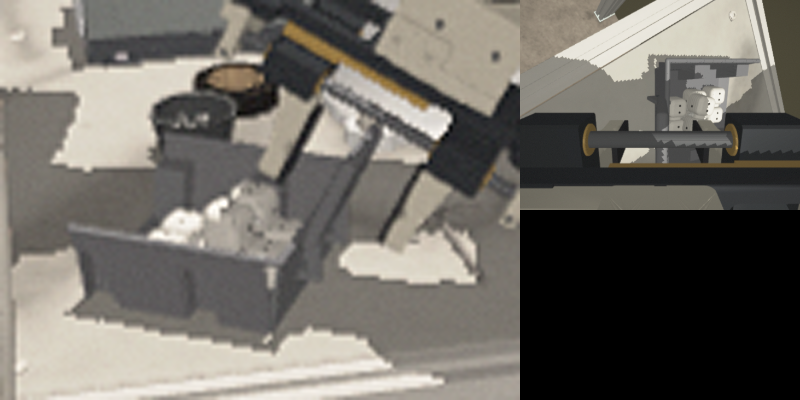

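The plate stands between the open fingers (crop around 345,190), and the knobs lie in the tote. I'll close and lift.

Call:
carry_out([
  [0, 0, 0, 0, 0, 0, 35],
  [0, 0, 0, 0, 0, 0, 25],
  [0, 0, 0, 0, 0, 0, 18],
  [0, 0, 0, 0, 0, 0, 12],
  [0, 0, 0, 0, 0, 0, 4],
  [0, 0, 0, 0, 0, 0, 0],
  [0, 0, 0, 0, 0, 0, 0],
  [0, 0, 0, 0, 0, 0, 0],
], squeeze=45)

```text
t: 8.15
ee_pos: [0.4557, -0.2295, 0.0548]
orientation: [[-0.494, -0.788, -0.368], [-0.87, 0.446, 0.21], [-0.001, 0.424, -0.906]]
ft_force: [-1.7, 1.6, 5.0]
opening: 0.1
grip_force: 45.0
```

```bash
python3 - <<'E'
from kin import *
s=sense();print(s["t"],np.round(s["ee_pos"],4),s["ft_force"],s["opening"],s["grip_force"])
c=np.load("cmd.npy");R0=c[:3,:3];p0=c[:3,3]
w=[(p0+[0,0,.02],R0,7,3),(p0+[-.01,0,.16],R0,20,3)]+[(*hold(g,y),20,5) for g,y in[([.39,-.19,.34],172),([.385,-.08,.38],195),([.39,.06,.38],220),([.40,.22,.33],248),([.42,.365,.25],270)]]
chk(w,s["q"]);plan(w,op=0)
E
```

```text
8.15 [ 0.4557 -0.2295  0.0548] [-1.68728591  1.60734661  5.01628685] 0.10006536890771514 44.98037338256836
0 [-11.0, 29.1, -9.1, -8.0, -75.8, -14.9] err 0.0000 elb [ 0.29 -0.06  0.72] J [ 0.648 -0.126  0.441] K [ 0.595 -0.309  0.42 ]
1 [-11.2, 21.0, -1.7, -7.7, -91.1, -16.9] err 0.0000 elb [ 0.22 -0.04  0.75] J [ 0.632 -0.125  0.583] K [ 0.585 -0.309  0.56 ]
2 [-2.1, 9.8, -5.0, -2.5, -100.1, -5.8] err 0.0000 elb [ 0.11 -0.    0.78] J [ 0.55  -0.02   0.675] K [ 0.541 -0.211  0.667]
3 [16.7, 4.2, -7.1, -0.7, -103.7, -1.7] err 0.0000 elb [0.05 0.01 0.79] J [0.477 0.143 0.709] K [ 0.532 -0.041  0.707]
4 [38.5, 3.9, -8.0, 0.7, -103.1, 1.5] err 0.0000 elb [0.04 0.03 0.79] J [0.387 0.308 0.704] K [0.507 0.158 0.707]
5 [57.5, 10.2, -8.7, 4.4, -95.7, 10.0] err 0.0000 elb [0.06 0.09 0.78] J [0.293 0.46  0.643] K [0.457 0.361 0.657]
6 [67.4, 20.7, -7.0, 9.4, -85.7, 19.9] err 0.0000 elb [0.08 0.2  0.75] J [0.24  0.577 0.549] K [0.42  0.517 0.577]
[[0,3,-6,0.0,0.0,0.0,0],[0,3,-6,0.0,0.0,0.0,0],[0,2,-6,0.0,0.0,0.0,0],[1,8,-15,0.0,0.0,0.0,0],[0,9,-16,0.0,0.0,0.0,0],[1,8,-15,0.0,0.0,0.0,0],[0,9,-16,
[... 469 characters left out ...]
[-19,-5,-2,0.0,1.5,-3.2,0],[-18,-7,-3,0.0,1.5,-3.3,0],[-18,-7,-4,0.0,1.6,-3.2,0],[-17,-9,-4,0.0,1.5,-3.2,0],[-17,-9,-4,0.0,1.5,-3.3,0],[-15,-10,-5,0.0,1.5,-3.2,0]]
[[-16,-12,-5,0.0,1.5,-3.3,0],[-12,-14,0,0.0,1.3,-2.8,0],[-12,-14,-1,0.0,1.3,-2.8,0],[-11,-14,0,0.0,1.4,-2.8,0],[-11,-16,-1,0.0,1.3,-2.9,0],[-9,-15,-2,0.0,1.3,-2.8,0],[-9,-16,-1,0.0,1.3,-2.8,0],[-8,-17,-2,0.0,1.3,-2.8,0],[-7,-17,-1,0.0,1.4,-2.8,0],[-6,-17,-2,0.0,1.3,-2.8,0]]
[[-4,-18,1,0.0,1.0,-2.2,0],[-3,-18,2,0.0,1.1,-2.2,0],[-2,-19,1,0.0,1.0,-2.3,0],[-1,-18,1,0.0,1.0,-2.2,0],[-1,-18,1,0.0,1.1,-2.2,0],[0,-19,1,0.0,1.0,-2.2,0],[0,-18,1,0.0,1.0,-2.2,0],[1,-19,2,0.0,1.1,-2.2,0],[2,-18,1,0.0,1.0,-2.3,0]]
end [0.4197 0.3568 0.2328] 49
```

Call:
carry_out([
  [0, 3, -6, 0, 0, 0, 0],
  [0, 3, -6, 0, 0, 0, 0],
  [0, 2, -6, 0, 0, 0, 0],
  [1, 8, -15, 0, 0, 0, 0],
  [0, 9, -16, 0, 0, 0, 0],
  [1, 8, -15, 0, 0, 0, 0],
  [0, 9, -16, 0, 0, 0, 0],
  [1, 8, -15, 0, 0, 0, 0],
  [1, 9, -16, 0, 0, 0, 0],
  [0, 8, -15, 0, 0, 0, 0],
])

```text
t: 9.15
ee_pos: [0.4478, -0.2299, 0.1983]
orientation: [[-0.494, -0.789, -0.366], [-0.87, 0.447, 0.21], [-0.002, 0.422, -0.907]]
ft_force: [-0.2, -0.1, -2.8]
opening: 0.1
grip_force: 45.0
```

Call:
carry_out([
  [1, 8, -15, 0, 0, 0, 0],
  [-1, 16, -9, 0, 1.3, -2.8, 0],
  [-1, 17, -10, 0, 1.3, -2.8, 0],
  [-2, 16, -9, 0, 1.3, -2.8, 0],
  [-2, 16, -9, 0, 1.3, -2.8, 0],
  [-3, 16, -10, 0, 1.3, -2.8, 0],
  [-4, 16, -10, 0, 1.3, -2.8, 0],
  [-4, 16, -9, 0, 1.3, -2.8, 0],
  [-17, 6, -5, 0, 1.6, -3.5, 0],
  [-18, 4, -5, 0, 1.6, -3.4, 0],
])

```text
t: 10.15
ee_pos: [0.3801, -0.1525, 0.3362]
orientation: [[-0.002, -0.907, -0.421], [-1.0, 0.001, 0.003], [-0.002, 0.421, -0.907]]
ft_force: [-0.4, 0.4, -2.0]
opening: 0.099
grip_force: 45.0
```

Call:
carry_out([
  [-18, 4, -6, 0, 1.7, -3.5, 0],
  [-18, 2, -6, 0, 1.6, -3.5, 0],
  [-17, 2, -6, 0, 1.6, -3.4, 0],
  [-18, 0, -8, -0.1, 1.6, -3.5, 0],
  [-19, -5, -2, 0, 1.5, -3.2, 0],
  [-18, -7, -3, 0, 1.5, -3.3, 0],
  [-18, -7, -4, 0, 1.6, -3.2, 0],
  [-17, -9, -4, 0, 1.5, -3.2, 0],
  [-17, -9, -4, 0, 1.5, -3.3, 0],
  [-15, -10, -5, 0, 1.5, -3.2, 0],
])

```text
t: 11.15
ee_pos: [0.3826, 0.0358, 0.3628]
orientation: [[0.598, -0.726, -0.339], [-0.802, -0.542, -0.251], [-0.001, 0.422, -0.906]]
ft_force: [1.0, 0.1, -3.0]
opening: 0.104
grip_force: 45.0
```

Call:
carry_out([
  [-16, -12, -5, 0, 1.5, -3.3, 0],
  [-12, -14, 0, 0, 1.3, -2.8, 0],
  [-12, -14, -1, 0, 1.3, -2.8, 0],
  [-11, -14, 0, 0, 1.4, -2.8, 0],
  [-11, -16, -1, 0, 1.3, -2.9, 0],
  [-9, -15, -2, 0, 1.3, -2.8, 0],
  [-9, -16, -1, 0, 1.3, -2.8, 0],
  [-8, -17, -2, 0, 1.3, -2.8, 0],
  [-7, -17, -1, 0, 1.4, -2.8, 0],
  [-6, -17, -2, 0, 1.3, -2.8, 0],
])

```text
t: 12.15
ee_pos: [0.3962, 0.2135, 0.3121]
orientation: [[0.929, -0.336, -0.156], [-0.37, -0.842, -0.392], [0.0, 0.422, -0.907]]
ft_force: [0.4, -0.4, -3.1]
opening: 0.103
grip_force: 45.0
```

Call:
carry_out([
  [-4, -18, 1, 0, 1.0, -2.2, 0],
  [-3, -18, 2, 0, 1.1, -2.2, 0],
  [-2, -19, 1, 0, 1.0, -2.3, 0],
  [-1, -18, 1, 0, 1.0, -2.2, 0],
  [-1, -18, 1, 0, 1.1, -2.2, 0],
  [0, -19, 1, 0, 1.0, -2.2, 0],
  [0, -18, 1, 0, 1.0, -2.2, 0],
  [1, -19, 2, 0, 1.1, -2.2, 0],
  [2, -18, 1, 0, 1.0, -2.3, 0],
  [0, 0, 0, 0, 0, 0, 0],
])

```text
t: 13.15
ee_pos: [0.4196, 0.3588, 0.2301]
orientation: [[1.0, 0.005, 0.001], [0.005, -0.906, -0.424], [-0.001, 0.424, -0.906]]
ft_force: [-0.5, 0.4, -3.1]
opening: 0.099
grip_force: 45.0
```

```bash
python3 - <<'E'
from kin import *
s=sense();print(s["t"],np.round(s["q"],1),np.round(s["ee_pos"],4),s["ft_force"],s["opening"],s["grip_force"])
c=np.load("cmd.npy");print(c[:3].round(3).tolist(),np.round(s["orientation"],3).tolist())
R,T=tote_tool(270);print("mouth",np.array(s["ee_pos"])-.0188*R[:,2]+T@[.138,0,-.067])
cv2.imwrite("pics/h1.png",camera("scene")[100:,120:420,::-1])
w=[]
for tip in(0,10,20,30,40,50,60,66):
    R,T=tote_tool(270,tip);m=np.array([.425,.222,.150 if tip<45 else .155]);w.append((*hold(m+T@[-.138,0,.067],270,tip),30,5))
chk(w,s["q"]);plan(w,op=0)
E
```

```text
13.15 [ 67.6  20.9  -6.8   9.4 -85.7  20.1] [0.4196 0.3588 0.2301] [-0.53070157  0.41195389 -3.10304539] 0.09943941017386165 44.99448001384735
[[1.0, 0.001, 0.0, 0.42], [0.001, -0.906, -0.423, 0.357], [-0.0, 0.423, -0.906, 0.233]] [[1.0, 0.005, 0.001], [0.005, -0.906, -0.424], [-0.001, 0.424, -0.906]]
mouth [0.41961328 0.22871663 0.18011619]
0 [66.8, 21.9, -9.7, 9.7, -81.7, 19.8] err 0.0000 elb [0.09 0.21 0.75] J [0.245 0.571 0.516] K [0.425 0.512 0.544]
1 [64.1, 15.2, -12.2, 6.7, -76.2, 23.5] err 0.0000 elb [0.07 0.15 0.77] J [0.249 0.513 0.568] K [0.425 0.44  0.588]
2 [60.4, 8.9, -14.5, 2.6, -71.0, 28.7] err 0.0000 elb [0.05 0.08 0.79] J [0.257 0.452 0.611] K [0.425 0.36  0.619]
3 [55.2, 3.4, -16.2, -3.1, -66.3, 35.9] err 0.0000 elb [0.02 0.03 0.79] J [0.27  0.389 0.646] K [0.425 0.277 0.636]
4 [48.0, -0.9, -16.9, -11.2, -63.1, 46.1] err 0.0000 elb [-0.   -0.    0.79] J [0.292 0.325 0.674] K [0.425 0.191 0.638]
5 [38.1, -3.5, -16.0, -21.9, -63.2, 59.4] err 0.0000 elb [-0.02 -0.02  0.79] J [0.327 0.257 0.7  ] K [0.425 0.107 0.63 ]
6 [25.3, -3.6, -14.9, -34.5, -66.4, 75.4] err 0.0000 elb [-0.03 -0.01  0.79] J [0.377 0.178 0.71 ] K [0.425 0.026 0.603]
7 [17.0, -2.5, -14.4, -41.9, -70.0, 85.1] err 0.0000 elb [-0.02 -0.01  0.79] J [0.409 0.125 0.706] K [ 0.425 -0.02   0.58 ]
[[3,-5,16,0.0,-0.0,0.0,0],[2,-5,16,0.0,-0.0,0.0,0],[0,6,-5,3.3,-0.0,0.0,0],[0,7,-6,3.4,-0.0,0.0,0],[0,5,-6,3.3,-0.0,0.0,0],[0,6,-5,3.3,-0.0,0.0,0],[0,7,-5,3.4,-0.0,0.0,0],[0,5,-6,3.3,-0.0,0.0,0],[0,6,-5,3.3,0.0,0.0,0],[0,6,-6,3.4,0.0,0.0,0]]
[[0,6,-5,3.3,0.0,0.0,0],[0,6,-5,3.3,0.0,0.0,0],[0,6,-6,3.4,0.0,0.0,0],[0,6,-6,3.3,0.0,0.0,0],[0,6,-7,3.3,0.0,0.0,0],[0,5,-7,3.4,0.0,0.0,0],[0,6,-7,3.3,0.0,0.0,0],[0,6,-5,3.3,0.0,0.0,0],[0,6,-5,3.4,0.0,0.0,0],[0,6,-6,3.3,0.0,0.0,0]]
[[0,5,-5,3.0,0.0,0.0,0],[0,5,-5,3.0,0.0,0.0,0]]
end [0.4248 0.2295 0.2944] 22
```

View pics/h1.png

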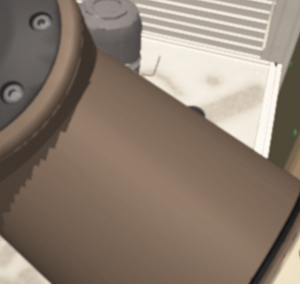

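The scene view is now blocked by the arm itself; the force shows the load is still held, so I'll tip.

Call:
carry_out([
  [3, -5, 16, 0, 0, 0, 0],
  [2, -5, 16, 0, 0, 0, 0],
  [0, 6, -5, 3.3, 0, 0, 0],
  [0, 7, -6, 3.4, 0, 0, 0],
  [0, 5, -6, 3.3, 0, 0, 0],
  [0, 6, -5, 3.3, 0, 0, 0],
  [0, 7, -5, 3.4, 0, 0, 0],
  [0, 5, -6, 3.3, 0, 0, 0],
  [0, 6, -5, 3.3, 0, 0, 0],
  [0, 6, -6, 3.4, 0, 0, 0],
])

```text
t: 14.2
ee_pos: [0.4249, 0.3156, 0.2532]
orientation: [[1.0, 0.001, 0.001], [0.001, -0.999, 0.033], [0.001, -0.033, -0.999]]
ft_force: [-0.1, -0.4, -1.6]
opening: 0.102
grip_force: 45.0
```

Call:
carry_out([
  [0, 6, -5, 3.3, 0, 0, 0],
  [0, 6, -5, 3.3, 0, 0, 0],
  [0, 6, -6, 3.4, 0, 0, 0],
  [0, 6, -6, 3.3, 0, 0, 0],
  [0, 6, -7, 3.3, 0, 0, 0],
  [0, 5, -7, 3.4, 0, 0, 0],
  [0, 6, -7, 3.3, 0, 0, 0],
  [0, 6, -5, 3.3, 0, 0, 0],
  [0, 6, -5, 3.4, 0, 0, 0],
  [0, 6, -6, 3.3, 0, 0, 0],
])

```text
t: 15.2
ee_pos: [0.4246, 0.2429, 0.2923]
orientation: [[1.0, 0.002, 0.001], [0.002, -0.818, 0.576], [0.002, -0.576, -0.818]]
ft_force: [-0.7, -0.9, -2.0]
opening: 0.1
grip_force: 45.0
```

Call:
carry_out([
  [0, 5, -5, 3, 0, 0, 0],
  [0, 5, -5, 3, 0, 0, 0],
  [0, 0, 0, 0, 0, 0, 0],
  [0, 0, 0, 0, 0, 0, 0],
  [0, 0, 0, 0, 0, 0, 0],
  [0, 0, 0, 0, 0, 0, 0],
])

```text
t: 15.8
ee_pos: [0.4247, 0.2302, 0.2938]
orientation: [[1.0, 0.002, -0.001], [0.002, -0.755, 0.656], [0.001, -0.656, -0.755]]
ft_force: [-0.2, 1.0, -1.8]
opening: 0.105
grip_force: 45.0
```

```bash
python3 - <<'E'
from kin import *
s=sense();print(s["t"],np.round(s["q"],1),np.round(s["ee_pos"],4),s["ft_force"],s["opening"],s["grip_force"])
R,T=tote_tool(270,66);print("mouth",np.array(s["ee_pos"])-.0188*R[:,2]+T@[.138,0,-.067])
a,b,c=camera("wrist"),camera("side"),camera("scene")
o=np.zeros((570,780,3),np.uint8);o[:285,:380]=cv2.resize(a,(380,285));o[:285,390:770]=cv2.resize(b[120:270,120:320],(380,285));o[285:,:380]=cv2.resize(c,(380,285))
cv2.imwrite("pics/tip.png",o[...,::-1])
E
```

```text
15.8 [ 17.2  -2.5 -14.4 -41.9 -69.9  85. ] [0.4247 0.2302 0.2938] [-0.18946183  1.00273551 -1.76175878] 0.10537163627886259 44.990041851997375
mouth [0.42472692 0.22295601 0.15466361]
```

View pics/tip.png

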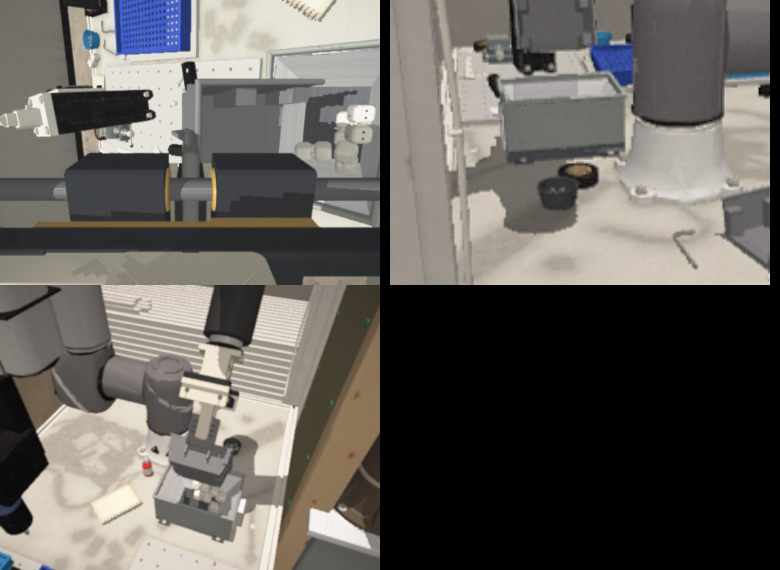

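The wrist tile shows the knobs lying in the hopper (right, ~302-370, 113-155 in the tile) and the tote's inside empty; the side and scene tiles show nothing else disturbed. The weight is also down by about 0.7–1 N. Next comes the carry to the stack.

```bash
python3 - <<'E'
from kin import *
s=sense()
R,T=tote_tool(270,25);m=np.array([.42,.24,.22])
w=[(*hold(m+T@[-.138,0,.067],270,25),25,7)]
w+=[(*hold(g,y),32,7) for g,y in[([.40,.22,.38],232),([.385,.06,.40],180),([.385,-.12,.40],115),([.44,-.25,.40],60)]]
d=np.array([np.cos(np.radians(16.45)),np.sin(np.radians(16.45)),0]);g=np.array([.6628,-.2087,0])-.083*d
w+=[(*hold(g+[0,0,.111+.15],16.45),25,6)]
w[-2:-1]=[w[-2],(*hold([.54,-.25,.40],25),30,7)]
chk(w,s["q"]);plan(w,op=0);print("grip",g)
chk([hold(g+[0,0,.111],16.45)],[-12,12,-20,-20,-35,-135])
E
```

```text
0 [59.6, 4.8, -7.6, 0.0, -77.5, 30.4] err 0.0000 elb [0.03 0.05 0.79] J [0.255 0.434 0.699] K [0.42  0.337 0.699]
1 [53.2, 10.8, 0.6, -0.5, -104.8, -1.2] err 0.0000 elb [0.07 0.09 0.78] J [0.34  0.455 0.708] K [0.494 0.34  0.707]
2 [26.7, 4.7, 0.5, -11.5, -108.1, -28.1] err 0.0000 elb [0.05 0.02 0.79] J [0.455 0.229 0.765] K [0.537 0.06  0.727]
3 [-9.6, 2.4, 1.8, -20.9, -103.4, -57.7] err 0.0000 elb [ 0.03 -0.01  0.79] J [ 0.48  -0.082  0.795] K [ 0.449 -0.258  0.727]
4 [-27.1, 3.4, 4.4, -25.0, -89.7, -93.0] err 0.0000 elb [ 0.04 -0.02  0.79] J [ 0.442 -0.227  0.808] K [ 0.364 -0.382  0.727]
5 [-17.0, 1.6, -0.4, -17.5, -69.8, -134.5] err 0.0000 elb [ 0.02 -0.01  0.79] J [ 0.457 -0.14   0.784] K [ 0.402 -0.314  0.727]
6 [-11.2, 6.3, -14.4, -15.3, -47.9, -144.2] err 0.0000 elb [ 0.07 -0.01  0.79] J [ 0.491 -0.097  0.635] K [ 0.437 -0.275  0.588]
[[-1,-16,8,-6.8,0.0,0.0,0],[-1,-18,7,-6.9,0.0,0.0,0],[0,-17,4,-6.8,0.0,0.0,0],[-1,-19,2,-6.8,0.0,0.0,0],[-1,-18,1,-6.8,0.0,0.0,0],[-1,-18,-3,-6.9,0.0,0.0,0],[-4,18,-6,-3.4,-1.2,5.3,0],[-2,18,-5,-3.5,-1.2,5.4,0],[0,18,-4,-3.4,-1.2,5.3,0],[1,19,-
[... 603 characters left out ...]
],[-3,-17,-7,-0.0,-2.9,6.3,0],[-4,-16,-8,-0.0,-2.9,6.2,0],[-6,-15,-7,-0.0,-2.9,6.2,0],[-9,-14,-6,-0.0,-2.9,6.3,0],[-10,-14,-7,-0.0,-2.9,6.2,0],[-12,-12,-5,-0.0,-2.9,6.2,0],[-14,-11,-5,-0.0,-2.9,6.3,0],[-18,9,4,-0.0,-3.0,6.3,0]]
[[-17,11,5,-0.0,-2.9,6.4,0],[-15,12,6,-0.0,-3.0,6.3,0],[-14,15,6,-0.0,-2.9,6.3,0],[-11,15,7,-0.0,-3.0,6.4,0],[-1,-3,24,-0.0,-0.6,1.3,0],[0,-2,25,-0.0,-0.6,1.3,0],[0,-3,24,-0.0,-0.6,1.3,0],[0,-3,24,-0.0,-0.6,1.3,0],[0,-2,25,-0.0,-0.6,1.2,0],[0,-3,24,-0.0,-0.6,1.3,0]]
end [ 0.5909 -0.2301  0.2441] 50
grip [ 0.58319742 -0.23220382  0.        ]
0 [-12.2, 15.6, -22.4, -22.6, -31.8, -134.2] err 0.0000 elb [ 0.16 -0.03  0.77] J [ 0.519 -0.112  0.496] K [ 0.437 -0.275  0.438]
```

Call:
carry_out([
  [-1, -16, 8, -6.8, 0, 0, 0],
  [-1, -18, 7, -6.9, 0, 0, 0],
  [0, -17, 4, -6.8, 0, 0, 0],
  [-1, -19, 2, -6.8, 0, 0, 0],
  [-1, -18, 1, -6.8, 0, 0, 0],
  [-1, -18, -3, -6.9, 0, 0, 0],
  [-4, 18, -6, -3.4, -1.2, 5.3, 0],
  [-2, 18, -5, -3.5, -1.2, 5.4, 0],
  [0, 18, -4, -3.4, -1.2, 5.3, 0],
  [1, 19, -3, -3.4, -1.2, 5.4, 0],
])

```text
t: 16.95
ee_pos: [0.4049, 0.2665, 0.3446]
orientation: [[0.928, -0.352, -0.126], [-0.372, -0.903, -0.216], [-0.037, 0.247, -0.968]]
ft_force: [0.3, 0.2, -1.6]
opening: 0.101
grip_force: 45.0
```

Call:
carry_out([
  [3, 18, -1, -3.4, -1.1, 5.3, 0],
  [5, 18, -1, -3.5, -1.2, 5.4, 0],
  [6, 18, 1, -3.4, -1.2, 5.3, 0],
  [10, 16, 5, 0, -2.7, 5.9, 0],
  [12, 15, 4, 0, -2.8, 5.9, 0],
  [14, 14, 3, 0, -2.7, 5.9, 0],
  [15, 12, 3, 0, -2.8, 5.9, 0],
  [16, 10, 2, 0, -2.7, 5.9, 0],
  [17, 9, 2, 0, -2.8, 5.9, 0],
  [19, 7, 0, 0, -2.7, 5.9, 0],
])

```text
t: 17.95
ee_pos: [0.3797, 0.0786, 0.379]
orientation: [[0.109, -0.901, -0.419], [-0.994, -0.1, -0.044], [-0.002, 0.421, -0.907]]
ft_force: [-0.2, -0.3, -1.5]
opening: 0.101
grip_force: 45.0
```

Call:
carry_out([
  [18, 5, 0, 0, -2.8, 5.9, 0],
  [17, 0, 0, 0, -2.7, 5.9, 0],
  [17, -3, -1, 0, -2.8, 5.9, 0],
  [17, -4, -2, 0, -2.7, 5.9, 0],
  [16, -5, -3, 0, -2.8, 5.9, 0],
  [16, -8, -3, 0, -2.7, 5.8, 0],
  [14, -8, -4, 0, -2.7, 5.9, 0],
  [13, -10, -5, 0, -2.8, 5.9, 0],
  [12, -12, -6, 0, -2.7, 5.9, 0],
  [10, -13, -6, 0, -2.8, 5.9, 0],
])

```text
t: 18.95
ee_pos: [0.3823, -0.0963, 0.3814]
orientation: [[-0.855, -0.471, -0.218], [-0.519, 0.774, 0.363], [-0.002, 0.424, -0.906]]
ft_force: [1.0, -0.0, -1.5]
opening: 0.1
grip_force: 45.0
```

Call:
carry_out([
  [9, -13, -6, 0, -2.7, 5.9, 0],
  [0, -16, -8, 0, -2.9, 6.2, 0],
  [-3, -17, -7, 0, -2.9, 6.3, 0],
  [-4, -16, -8, 0, -2.9, 6.2, 0],
  [-6, -15, -7, 0, -2.9, 6.2, 0],
  [-9, -14, -6, 0, -2.9, 6.3, 0],
  [-10, -14, -7, 0, -2.9, 6.2, 0],
  [-12, -12, -5, 0, -2.9, 6.2, 0],
  [-14, -11, -5, 0, -2.9, 6.3, 0],
  [-18, 9, 4, 0, -3.0, 6.3, 0],
])

```text
t: 19.95
ee_pos: [0.4648, -0.2455, 0.3804]
orientation: [[-0.795, 0.551, 0.256], [0.607, 0.72, 0.337], [0.002, 0.423, -0.906]]
ft_force: [0.3, 0.2, -2.0]
opening: 0.098
grip_force: 45.0
```

Call:
carry_out([
  [-17, 11, 5, 0, -2.9, 6.4, 0],
  [-15, 12, 6, 0, -3.0, 6.3, 0],
  [-14, 15, 6, 0, -2.9, 6.3, 0],
  [-11, 15, 7, 0, -3.0, 6.4, 0],
  [-1, -3, 24, 0, -0.6, 1.3, 0],
  [0, -2, 25, 0, -0.6, 1.3, 0],
  [0, -3, 24, 0, -0.6, 1.3, 0],
  [0, -3, 24, 0, -0.6, 1.3, 0],
  [0, -2, 25, 0, -0.6, 1.2, 0],
  [0, -3, 24, 0, -0.6, 1.3, 0],
])

```text
t: 20.95
ee_pos: [0.5915, -0.229, 0.241]
orientation: [[-0.284, 0.87, 0.404], [0.959, 0.256, 0.122], [0.002, 0.422, -0.907]]
ft_force: [-0.1, -0.0, -2.3]
opening: 0.1
grip_force: 45.0
```

Call:
carry_out([
  [0, 0, 0, 0, 0, 0, 0],
  [0, 0, 0, 0, 0, 0, 0],
])

```text
t: 21.15
ee_pos: [0.5912, -0.2295, 0.2422]
orientation: [[-0.286, 0.869, 0.403], [0.958, 0.258, 0.122], [0.002, 0.421, -0.907]]
ft_force: [0.5, -1.3, -1.8]
opening: 0.099
grip_force: 45.0
```

```bash
cat > edge.py <<'E'
from kin import *
def tote_from_tool(p,R):
    l=np.radians(25);Z=np.array([np.sin(l),0,-np.cos(l)]);Y=np.array([np.cos(l),0,np.sin(l)])
    T=R@np.c_[np.cross(Y,Z),Y,Z].T;return p-.0188*R[:,2]-T@[-.083,0,.048],T   # tote_mid
def prof(im,P,mid,T,a,b,out,name,N=7,rng=12,mm=1.):
    """edge offsets (mm, + = outward) of the rim segment a-b (tote coordinates)"""
    g=cv2.GaussianBlur(cv2.cvtColor(im,cv2.COLOR_RGB2GRAY),(3,3),0).astype(np.float32);res=[]
    for f in np.linspace(.12,.88,N):
        x=np.array(a)+(np.array(b)-a)*f;t=np.arange(-rng,rng+.1,mm)
        uv=np.array([proj("",mid+T@(x+np.array(out)*k/1e3),P) for k in t],np.float32)
        if uv.min()<1 or uv[:,0].max()>510 or uv[:,1].max()>382: res.append(None);continue
        v=cv2.remap(g,uv[:,0].reshape(1,-1),uv[:,1].reshape(1,-1),cv2.INTER_LINEAR)[0]
        d=np.abs(np.diff(v));i=d.argmax();res.append((float(t[i]+mm/2),int(d[i]),uv[len(t)//2].astype(int).tolist()))
    print(name,res)
E
python3 - <<'E'
from edge import *
s=sense();print(s["t"],np.round(s["q"],1),np.round(s["ee_pos"],4),s["ft_force"],s["opening"],s["grip_force"])
p,R=np.array(s["ee_pos"]),np.array(s["orientation"]);mid,T=tote_from_tool(p,R);print("mid",mid.round(4),"yaw",np.degrees(np.arctan2(T[1,0],T[0,0])),"z",T[:,2].round(3))
P=camera_params("wrist");w=camera("wrist");PS=camera_params("side");sd=camera("side");sc=camera("scene")
for n,i in(("w3",w),("s3",sd),("c3",sc)):cv2.imwrite(f"pics/{n}.png",i[...,::-1])
rim=.025
prof(w,P,mid,T,[-.06,.0625,rim],[.055,.0625,rim],[0,1,0],"wrist +y rim")
prof(w,P,mid,T,[.055,-.05,rim-.044],[.055,.05,rim-.044],[1,0,0],"wrist lip")
prof(sd,PS,mid,T,[-.06,-.0625,rim],[.055,-.0625,rim],[0,0,1],"side near rim, vertical")
prof(sd,PS,mid,T,[-.06,.0625,rim],[.055,.0625,rim],[0,0,1],"side far rim, vertical")
prof(sd,PS,mid,T,[-.056,-.052,-.025],[.055,-.052,-.025],[0,0,-1],"side near bottom, down")
prof(sd,PS,mid,T,[.055,-.0525,-.02],[.055,-.061,.02],[1,0,0],"side near front edge, ahead",5)
# knobs in hopper seen by the scene camera
hsv=cv2.cvtColor(sc,cv2.COLOR_RGB2HSV);m=((hsv[...,2]>200)&(hsv[...,1]<40)).astype(np.uint8)
n,l,st,ce=cv2.connectedComponentsWithStats(m)
for i in range(1,n):
    if st[i,4]>8 and 205<ce[i,0]<335 and 225<ce[i,1]<345:print("white",ce[i].round(),st[i,4],pl("scene",*ce[i],.05).round(3))
E
```

```text
21.15 [ -11.2    6.5  -14.1  -15.5  -48.1 -144. ] [ 0.5912 -0.2295  0.2422] [ 0.50430373 -1.29654429 -1.83182398] 0.09877178263209525 44.994837641716
mid [ 0.6631 -0.2081  0.2111] yaw 16.595451168179103 z [ 0.002 -0.002  1.   ]
wrist +y rim [(3.5, 58, [303, 112]), (3.5, 57, [326, 112]), (-7.5, 44, [347, 112]), (3.5, 50, [367, 112]), (3.5, 48, [386, 111]), (3.5, 47, [404, 111]), (-2.5, 64, [420, 111])]
wrist lip [(-6.5, 1, [372, 233]), (-5.5, 0, [373, 219]), (-0.5, 22, [374, 204]), (-0.5, 17, [376, 189]), (-0.5, 18, [377, 174]), (-0.5, 16, [379, 158]), (-0.5, 16, [380, 142])]
side near rim, vertical [(4.5, 8, [336, 163]), (8.5, 8, [342, 162]), (4.5, 8, [347, 161]), (4.5, 7, [352, 160]), (2.5, 6, [358, 159]), (3.5, 6, [363, 158]), (3.5, 6, [368, 158])]
side far rim, vertical [(0.5, 2, [300, 149]), (-11.5, 6, [305, 148]), (9.5, 5, [310, 147]), (9.5, 7, [315, 147]), (7.5, 2, [320, 146]), (8.5, 4, [325, 145]), (4.5, 3, [330, 145])]
side near bottom, down [(-3.5, 16, [332, 185]), (-10.5, 12, [337, 184]), (-5.5, 18, [342, 182]), (-4.5, 19, [348, 181]), (-5.5, 18, [353, 180]), (-5.5, 19, [357, 179]), (-3.5, 23, [362, 178])]
side near front edge, ahead [(-3.5, 1, [368, 174]), (-4.5, 1, [369, 170]), (-4.5, 2, [370, 167]), (-5.5, 2, [371, 164]), (-5.5, 1, [372, 161])]
white [207. 231.] 480 [0.592 0.113 0.05 ]
white [257. 230.] 46 [0.495 0.073 0.05 ]
white [217. 322.] 26564 [0.489 0.299 0.05 ]
white [265. 235.] 44 [0.474 0.08  0.05 ]
white [275. 264.] 1828 [0.432 0.145 0.05 ]
white [288. 299.] 152 [0.386 0.213 0.05 ]
```

```bash
python3 - <<'E'
from kin import *
c=np.load("cmd.npy");p,R=c[:3,3],c[:3,:3]
plan([(p+[.001,-.0035,-.09],R,20,5),(p+[.001,-.0035,-.136],R,10,5)],op=0)
E
```

```text
[[-1,-8,16,0.0,0.0,0.0,0],[0,-7,17,0.0,0.0,0.0,0],[-1,-8,16,0.0,0.0,0.0,0],[-1,-7,16,0.0,0.0,0.0,0],[-1,-8,17,0.0,0.0,0.0,0],[0,-4,8,0.0,0.0,0.0,0],[0,-4,9,0.0,0.0,0.0,0],[0,-4,8,0.0,0.0,0.0,0],[0,-4,8,0.0,0.0,0.0,0],[0,-3,8,0.0,0.0,0.0,0]]
end [ 0.5922 -0.2339  0.1086] 10
```

Call:
carry_out([
  [-1, -8, 16, 0, 0, 0, 0],
  [0, -7, 17, 0, 0, 0, 0],
  [-1, -8, 16, 0, 0, 0, 0],
  [-1, -7, 16, 0, 0, 0, 0],
  [-1, -8, 17, 0, 0, 0, 0],
  [0, -4, 8, 0, 0, 0, 0],
  [0, -4, 9, 0, 0, 0, 0],
  [0, -4, 8, 0, 0, 0, 0],
  [0, -4, 8, 0, 0, 0, 0],
  [0, -3, 8, 0, 0, 0, 0],
])

```text
t: 22.3
ee_pos: [0.5926, -0.2335, 0.1063]
orientation: [[-0.284, 0.869, 0.405], [0.959, 0.257, 0.121], [0.002, 0.423, -0.906]]
ft_force: [0.1, 0.2, -2.0]
opening: 0.101
grip_force: 45.0
```

Call:
carry_out([
  [0, 0, 0, 0, 0, 0, 0],
  [0, 0, 0, 0, 0, 0, 0],
])

```text
t: 22.5
ee_pos: [0.5925, -0.2335, 0.1064]
orientation: [[-0.284, 0.869, 0.404], [0.959, 0.257, 0.122], [0.002, 0.422, -0.907]]
ft_force: [0.3, 0.8, -1.3]
opening: 0.097
grip_force: 45.0
```

```bash
python3 - <<'E'
from edge import *
s=sense();print(s["t"],np.round(s["ee_pos"],4),s["ft_force"],s["ft_torque"])
p,R=np.array(s["ee_pos"]),np.array(s["orientation"]);mid,T=tote_from_tool(p,R);print("mid",mid.round(4),"yaw",np.degrees(np.arctan2(T[1,0],T[0,0])),"z",T[:,2].round(3))
P=camera_params("wrist");w=camera("wrist");cv2.imwrite("pics/w4.png",w[...,::-1])
rim=.025
prof(w,P,mid,T,[-.06,.0625,rim],[.055,.0625,rim],[0,1,0],"wrist +y rim")
# stacked tote edges vs estimate
a=np.radians(196.45);TS=np.array([[np.cos(a),-np.sin(a),0],[np.sin(a),np.cos(a),0],[0,0,1]]);m=np.array([.6628,-.2087,.025])
prof(w,P,m,TS,[-.068,-.0625,rim],[.055,-.0625,rim],[0,-1,0],"stacked -y(its) rim")
prof(w,P,m,TS,[-.068,-.0625,rim],[-.068,.0625,rim],[-1,0,0],"stacked back rim")
E
```

```text
22.5 [ 0.5925 -0.2335  0.1064] [ 0.30233608  0.77924533 -1.32826781] [-0.57174542  1.51287599  0.011009  ]
mid [ 0.6645 -0.2121  0.0754] yaw 16.49741477067729 z [ 0.001 -0.002  1.   ]
wrist +y rim [(5.5, 54, [303, 112]), (5.5, 53, [326, 112]), (5.5, 56, [347, 112]), (5.5, 52, [367, 112]), (5.5, 53, [386, 111]), (3.5, 52, [404, 111]), (-2.5, 64, [420, 111])]
stacked -y(its) rim [(2.5, 41, [375, 105]), (2.5, 47, [359, 105]), (2.5, 40, [343, 105]), (2.5, 39, [326, 105]), (2.5, 42, [308, 105]), (2.5, 43, [288, 105]), (2.5, 40, [268, 105])]
stacked back rim [(7.5, 23, [387, 124]), (-5.5, 31, [385, 144]), (-6.5, 26, [383, 163]), (-6.5, 25, [382, 182]), (-5.5, 27, [380, 200]), (-6.5, 0, [378, 217]), (-10.5, 1, [377, 234])]
```

```bash
python3 - <<'E'
import cv2
for n in("w3","w4"):
    g=cv2.cvtColor(cv2.imread(f"pics/{n}.png"),cv2.COLOR_BGR2GRAY)
    for u in(310,330,390):print(n,u,g[92:122,u].tolist())
E
python3 - <<'E'
from edge import *
P=camera_params("wrist");s=sense()
mid,T=tote_from_tool(np.array(s["ee_pos"]),np.array(s["orientation"]))
for k in(0,.003,.006):print(proj("",mid+T@[-.02,.0625+k,.025],P),proj("",np.array([.6628,-.2087,.05])+T@[-.02,.0625+k,0],P))
E
```

```text
w3 310 [233, 232, 232, 233, 233, 233, 233, 233, 233, 231, 232, 232, 231, 209, 134, 143, 154, 159, 160, 156, 148, 135, 115, 89, 82, 82, 83, 82, 81, 82]
w3 330 [231, 231, 231, 231, 232, 231, 232, 232, 232, 232, 232, 232, 231, 212, 144, 143, 153, 159, 160, 155, 146, 134, 112, 85, 84, 99, 134, 159, 163, 161]
w3 390 [227, 227, 226, 227, 227, 228, 227, 228, 228, 227, 227, 227, 226, 206, 150, 142, 152, 157, 156, 151, 142, 125, 104, 84, 82, 87, 95, 97, 92, 84]
w4 310 [231, 231, 232, 232, 231, 232, 232, 232, 232, 219, 170, 148, 153, 148, 132, 144, 154, 160, 161, 156, 148, 135, 115, 90, 83, 82, 82, 82, 82, 82]
w4 330 [231, 231, 232, 232, 232, 232, 232, 232, 232, 223, 187, 143, 144, 145, 129, 135, 141, 157, 159, 155, 147, 132, 110, 86, 83, 102, 137, 160, 162, 161]
w4 390 [230, 230, 230, 230, 230, 230, 231, 231, 231, 230, 223, 199, 171, 149, 129, 141, 152, 158, 157, 151, 139, 123, 103, 83, 82, 81, 86, 96, 91, 85]
(np.float64(343.2969995393333), np.float64(112.25287614445446)) (np.float64(294.20627122769855), np.float64(105.39605373090015))
(np.float64(343.6498158621986), np.float64(106.66917121448823)) (np.float64(294.3293152452341), np.float64(100.87286381993827))
(np.float64(344.0055211125716), np.float64(101.03974584099129)) (np.float64(294.4531707038267), np.float64(96.31984473015861))
```

Call:
carry_out([
  [1.5, -0.8, 1.8, 0, 0, 0, 0],
  [0, -0.8, 1.8, 0, 0, 0, 0],
  [0, -0.8, 1.8, 0, 0, 0, 0],
  [0, -0.8, 1.8, 0, 0, 0, 0],
  [0, -0.4, 0.9, 0, 0, 0, 0],
  [0, 0, 0, 0, 0, 0, 0],
])

```text
t: 23.15
ee_pos: [0.5921, -0.232, 0.0974]
orientation: [[-0.284, 0.87, 0.404], [0.959, 0.256, 0.122], [0.002, 0.422, -0.907]]
ft_force: [0.2, -0.7, -1.7]
opening: 0.099
grip_force: 45.0
```

Call:
carry_out([
  [0, -0.4, 0.9, 0, 0, 0, 0],
  [0, 0, 0, 0, 0, 0, 0],
])

```text
t: 23.35
ee_pos: [0.5921, -0.232, 0.0965]
orientation: [[-0.284, 0.869, 0.404], [0.959, 0.257, 0.122], [0.002, 0.422, -0.906]]
ft_force: [-0.7, 0.4, -2.1]
opening: 0.1
grip_force: 45.0
```

Call:
carry_out([
  [0, -0.4, 0.9, 0, 0, 0, 0],
  [0, 0, 0, 0, 0, 0, 0],
])

```text
t: 23.55
ee_pos: [0.5921, -0.2319, 0.0955]
orientation: [[-0.284, 0.869, 0.404], [0.959, 0.256, 0.122], [0.002, 0.422, -0.906]]
ft_force: [0.1, -0.1, -1.3]
opening: 0.101
grip_force: 45.0
```

Call:
carry_out([
  [0, -0.4, 0.9, 0, 0, 0, 0],
  [0, 0, 0, 0, 0, 0, 0],
])

```text
t: 23.75
ee_pos: [0.5921, -0.2319, 0.0945]
orientation: [[-0.284, 0.869, 0.404], [0.959, 0.256, 0.122], [0.002, 0.422, -0.906]]
ft_force: [-1.2, -0.3, -2.2]
opening: 0.1
grip_force: 45.0
```

Call:
carry_out([
  [0, -0.4, 0.9, 0, 0, 0, 0],
  [0, 0, 0, 0, 0, 0, 0],
])

```text
t: 23.95
ee_pos: [0.5921, -0.2319, 0.0935]
orientation: [[-0.284, 0.869, 0.404], [0.959, 0.257, 0.122], [0.002, 0.422, -0.906]]
ft_force: [0.3, -0.3, -2.0]
opening: 0.095
grip_force: 45.0
```

Call:
carry_out([
  [0, -0.4, 0.9, 0, 0, 0, 0],
  [0, 0, 0, 0, 0, 0, 0],
])

```text
t: 24.15
ee_pos: [0.5923, -0.232, 0.093]
orientation: [[-0.284, 0.869, 0.405], [0.959, 0.257, 0.121], [0.002, 0.423, -0.906]]
ft_force: [-2.5, 0.6, 2.2]
opening: 0.1
grip_force: 45.0
```

Call:
carry_out([
  [0, -0.2, 0.4, 0, 0, 0, 0],
  [0, 0, 0, 0, 0, 0, 0],
])

```text
t: 24.35
ee_pos: [0.5922, -0.232, 0.0929]
orientation: [[-0.284, 0.869, 0.405], [0.959, 0.257, 0.121], [0.002, 0.423, -0.906]]
ft_force: [-3.6, 0.6, 4.2]
opening: 0.101
grip_force: 45.0
```

Call:
carry_out([
  [0, 0, 0, 0, 0, 0, 12],
  [0, 0, 0, 0, 0, 0, 16],
  [0, 0, 0, 0, 0, 0, 24],
  [0, 0, 0, 0, 0, 0, 34],
  [0, 0, 0, 0, 0, 0, 40],
  [0, 0, 0, 0, 0, 0, 40],
  [0, 0, 0, 0, 0, 0, 40],
])

```text
t: 25.05
ee_pos: [0.5922, -0.232, 0.0922]
orientation: [[-0.284, 0.869, 0.404], [0.959, 0.257, 0.122], [0.002, 0.422, -0.906]]
ft_force: [-0.8, 0.5, -0.1]
opening: 0.453
grip_force: 0.0
```

```bash
python3 - <<'E'
from edge import *
s=sense();print(s["t"],np.round(s["ee_pos"],4),s["ft_force"],s["opening"],s["grip_force"])
mid,T=tote_from_tool(np.array(s["ee_pos"]),np.array(s["orientation"]));P=camera_params("wrist");w=camera("wrist");cv2.imwrite("pics/w5.png",w[...,::-1])
prof(w,P,mid,T,[-.06,.0625,.025],[.055,.0625,.025],[0,1,0],"wrist +y rim")
g=cv2.cvtColor(w,cv2.COLOR_RGB2GRAY)
for u in(310,330,390):print(u,g[92:122,u].tolist())
E
```

```text
25.05 [ 0.5922 -0.232   0.0922] [-0.80650451  0.5159334  -0.07879666] 0.453448394601898 0.0
wrist +y rim [(4.5, 71, [303, 112]), (4.5, 63, [326, 112]), (4.5, 67, [347, 112]), (4.5, 63, [367, 112]), (4.5, 61, [386, 111]), (3.5, 47, [403, 111]), (-2.5, 67, [420, 111])]
310 [232, 232, 231, 231, 232, 232, 232, 232, 232, 232, 231, 218, 163, 125, 130, 145, 154, 161, 162, 158, 149, 134, 114, 89, 83, 83, 82, 83, 80, 80]
330 [231, 232, 232, 232, 232, 232, 232, 232, 232, 232, 231, 217, 166, 133, 130, 144, 153, 160, 161, 156, 146, 132, 110, 86, 84, 100, 136, 160, 163, 162]
390 [231, 231, 231, 230, 231, 231, 231, 230, 230, 231, 231, 230, 213, 149, 129, 141, 152, 159, 158, 152, 140, 124, 105, 84, 80, 82, 82, 82, 83, 83]
```

Call:
carry_out([
  [0, 0, -6, 0, 0, 0, 40],
  [0, 0, -8, 0, 0, 0, 40],
  [0, 0, -10, 0, 0, 0, 40],
  [0, 0, -12, 0, 0, 0, 40],
  [0, 0, -15, 0, 0, 0, 40],
  [0, 0, -20, 0, 0, 0, 40],
  [0, 0, -25, 0, 0, 0, 40],
  [0, 0, -30, 0, 0, 0, 40],
  [0, 0, -30, 0, 0, 0, 40],
  [0, 0, 0, 0, 0, 0, 40],
])

```text
t: 26.1
ee_pos: [0.5294, -0.2524, 0.2398]
orientation: [[-0.283, 0.866, 0.411], [0.959, 0.258, 0.118], [-0.004, 0.428, -0.904]]
ft_force: [0.0, -0.6, 0.5]
opening: 0.456
grip_force: 0.0
```

Call:
carry_out([
  [-20, 0, -20, 0, 0, 0, 40],
  [-20, 0, -20, 0, 0, 0, 40],
  [0, 0, 0, 0, 0, 0, 40],
  [0, 0, 0, 0, 0, 0, 40],
])

```text
t: 26.5
ee_pos: [0.5239, -0.2945, 0.2703]
orientation: [[-0.282, 0.869, 0.405], [0.959, 0.255, 0.121], [0.002, 0.423, -0.906]]
ft_force: [0.6, 0.9, -0.8]
opening: 0.459
grip_force: 0.0
```

```bash
python3 - <<'E'
from edge import *
s=sense();print(s["t"],np.round(s["ee_pos"],4),s["ft_force"],s["opening"],s["grip_force"])
P=camera_params("wrist");w=camera("wrist");PS=camera_params("side");sd=camera("side")
cv2.imwrite("pics/w6.png",w[...,::-1]);cv2.imwrite("pics/s6.png",sd[...,::-1])
def TZ(y):return Ro.from_euler('z',y,degrees=True).as_matrix()
m=np.array([.6628,-.2087,.063]);T=TZ(16.45)
prof(w,P,m,T,[-.06,.0625,.025],[.055,.0625,.025],[0,1,0],"top +y rim")
prof(w,P,m,T,[-.06,-.0625,.025],[.055,-.0625,.025],[0,-1,0],"top -y rim")
prof(w,P,m,T,[-.0685,-.06,.025],[-.0685,.06,.025],[-1,0,0],"top back rim")
S=np.array([.6628,-.2087,.025]);Q=TZ(196.45)
prof(sd,PS,m,T,[-.06,-.0625,.025],[.055,-.0625,.025],[0,0,1],"side: top near rim, up")
prof(sd,PS,S,Q,[-.05,.052,-.025],[.05,.052,-.025],[0,0,-1],"side: stacked bottom, down")
prof(sd,PS,m,T,[.055,-.058,.0],[.055,-.062,.02],[1,0,0],"side: front edge",3)
# what moved elsewhere: difference with the first side picture
d=cv2.absdiff(cv2.imread("pics/side0.png"),sd[...,::-1].copy()).max(2)
for n,(a,b,c,e) in dict(hopper=(150,208,175,245),cup=(212,228,196,220),tape=(203,220,208,232),hex=(238,263,268,284)).items():print(n,(d[a:b,c:e]>40).mean().round(3))
E
```

```text
26.5 [ 0.5239 -0.2945  0.2703] [ 0.60721873  0.94221069 -0.75660171] 0.45890376072564165 0.0
top +y rim [(1.5, 25, [279, 68]), (1.5, 28, [290, 68]), (1.5, 25, [302, 69]), (1.5, 24, [313, 70]), (1.5, 27, [323, 70]), (1.5, 24, [334, 71]), (-6.5, 28, [344, 71])]
top -y rim [(1.5, 22, [277, 182]), (1.5, 22, [288, 181]), (1.5, 22, [298, 180]), (1.5, 21, [309, 178]), (1.5, 21, [319, 177]), (1.5, 20, [328, 176]), (-7.5, 20, [337, 175])]
top back rim [(9.5, 35, [260, 169]), (9.5, 18, [260, 156]), (8.5, 17, [260, 142]), (8.5, 17, [260, 128]), (8.5, 16, [260, 113]), (0.5, 21, [260, 99]), (0.5, 25, [260, 84])]
side: top near rim, up [(1.5, 9, [330, 229]), (-0.5, 8, [336, 228]), (1.5, 8, [341, 227]), (0.5, 6, [346, 225]), (0.5, 7, [351, 224]), (6.5, 7, [356, 223]), (0.5, 6, [361, 221])]
side: stacked bottom, down [(7.5, 13, [353, 254]), (9.5, 14, [349, 255]), (8.5, 13, [345, 257]), (9.5, 15, [340, 258]), (8.5, 14, [336, 259]), (8.5, 14, [332, 261]), (7.5, 14, [327, 262])]
side: front edge [(-3.5, 18, [363, 228]), (-7.5, 14, [364, 226]), (-3.5, 15, [365, 223])]
hopper 0.001
cup 0.135
tape 0.0
hex 0.0
```

```bash
python3 -c "
from workcell import *
print(job_done())"
```

```text
the job is handed in; nothing more can be done
None
```

The job is handed in at about 26.5 s; by my measurements the four knobs are in the hopper and the empty tote sits level, centred and half-turned on the other tote's ledges, though no verdict was returned.

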